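Fit up two gel casting trays with their end gates and combs

TASK

Get both gel casting trays ready for pouring with the washed parts that stand in the draining rack. Slide each grey end gate down the guides at the open end of the tray of its own width until it stands on the tray floor, and hang each white comb, teeth down, in the side-wall notches of the tray it spans. Let go of everything when all four parts are home.

Things in the scene. Friction and masses are not known exactly. Their poses are not given: they have to be found in the camera images.
- wide_tray: Fixed casting tray, frosted grey-blue, 110 mm wide inside, on a black platform. Origin on the bench under its middle, x along, y across (mm). Floor z=23, walls 30 high, closed end at x=+50. Open end: at x=-44 each wall has an upright groove, 8 wide in x, lips up to z=67; seated gate: origin at (-44,0,23). Notches in both walls at x=+20, 13 wide, lips up to z=63; seated comb: origin at (20,0,25).
- narrow_tray: Fixed casting tray, frosted grey-blue, 70 mm wide inside, on a black platform. Origin on the bench under its middle, x along, y across (mm). Floor z=23, walls 30 high, closed end at x=+50. Open end: at x=-44 each wall has an upright groove, 8 wide in x, lips up to z=67; seated gate: origin at (-44,0,23). Notches in both walls at x=+20, 13 wide, lips up to z=63; seated comb: origin at (20,0,25).
- wide_gate: Loose grey plastic end gate: upright plate 5 mm thick (x), 107 wide (y), 36 high, 50 g; finger grip on the middle of its top, 10 thick, 40 long (y), z=32 to 58. From above: thin plate with a short thick middle. Origin: middle of the lower edge, z up. Grip it at z=50, closing along x. Seated: its y along the tray's y, either way round, 1.5 mm play. Starts upright in the rack.
- narrow_gate: Loose grey plastic end gate: upright plate 5 mm thick (x), 67 wide (y), 36 high, 50 g; finger grip on the middle of its top, 10 thick, 40 long (y), z=32 to 58. From above: thin plate with a short thick middle. Origin: middle of the lower edge, z up. Grip it at z=50, closing along x. Seated: its y along the tray's y, either way round, 1.5 mm play. Starts upright in the rack.
- wide_comb: Loose white plastic comb, 50 g: bar 10 mm thick (x), 122 long (y), z=18 to 30; under it 10 teeth, 5 thick, over a width of 100; finger grip on its middle, 10 thick, 40 long, up to z=54. From above: thick bar, full length. Origin: middle of the tooth tips, z up. Grip it at z=47, closing along x. Seated: its y along the tray's y, either way round. Starts upright in the rack.
- narrow_comb: Loose white plastic comb, 50 g: bar 10 mm thick (x), 82 long (y), z=18 to 30; under it 6 teeth, 5 thick, over a width of 60; finger grip on its middle, 10 thick, 40 long, up to z=54. From above: thick bar, full length. Origin: middle of the tooth tips, z up. Grip it at z=47, closing along x. Seated: its y along the tray's y, either way round. Starts upright in the rack.
- rack: Fixed draining rack: dark blue slab 236 mm (x) by 118 (y), top at z=8, with four slots along y at x=-97.5, -32.5, +32.5, +97.5, each between two steel wire hoops (7 apart, up to z=24). The four parts stand on the slab in the slots, in any order, their y along the rack's y; lift them straight up, by 40 mm or more. Origin: on the bench under its middle, z up.

How it is judged:
By the outcome, as a careful person would: the job done as asked, in the order asked, and still so for the second after the job is handed in, with the robot touching nothing.
It also fails if it takes over 122 s, if anything falls off the work surface, if the arm or the gripper's body presses on something with over 40 N, if the wrist force passes 120 N, or if a joint passes its speed limit or range.

ROBOT

A 6-joint arm with a two-finger parallel gripper is mounted at the origin on a cart in front of the work surface, level with it; the furniture and walls round the work are solid. World frame = base frame: x ahead of the robot, y to its left, z up, the work surface at z = 0. Lengths are in m, angles in rad, forces in N, time in s.
With the tool pointing down it reaches from about 0.35 to 0.975 m from the base axis. Payload 4.9 kg.
Tool frame: the origin (TCP) lies midway between the tips of the shut fingers; the grasp point (between the pads) lies 19 mm behind it (manip.pinch_z is the distance from the TCP to the grasp point, in m); z points along the fingers, y is the direction in which the jaws open and shut (so a half turn about z gives the same grasp; the last joint's range is limited). The gripper opens to 85 mm and grips with 20 to 120 N. Pads are 22 mm wide; open, the fingers measure 114 mm over their backs; the gripper's body (76 mm by 85 mm) begins 54 mm behind the grasp point. The pads swing forward as they close: fully open they stand 13 mm farther back than shut.
Start: joints at [1.124, 0.053, 1.613, -0, 1.476, -0.119], TCP at [0.201, 0.592, 0.231] pointing down, gripper open.
Joint ranges: [-3.01, 3.01], [-1.01, 2.22], [0.06, 2.58], [-1.02, 4.17], [0.09, 2.62], [-3.14, 3.14]. Speed limits (rad/s): [2.57, 2.57, 3.14, 3.14, 3.14, 3.14].

INTERFACE

Orientations are given as a unit quaternion [w, x, y, z].
In Python, from plant import manip gives the robot as it stands.
- The arm moves only by the tool drive_tool, never from a script. Its argument "commands" is text: rows parted by semicolons, each of 5 numbers parted by spaces: the finger opening in mm, from 0 to 85.4, then the shift along the tool's x, y, z in units of 30 mm (1.0 is 30 mm), then the turn about the tool's z in degrees. A call has exactly 8 rows; each row shifts and turns the commanded pose from where the row before left it, along the tool's axes as they then stand; what a row does not reach is not made up. A row lasts 1/8 s, in which the tool goes at most 62.5 mm and 10.7 degrees, less where a joint would pass 70% of its speed; a pose out of reach is approached as far as the arm can. A call is refused whole if a number of a shift passes 1 or a number of a turn 10.7, either way. A call with a gripper value outside its range is refused whole. The fingers move at their own pace and stop on an object; the grip force is fixed at half the most. Time passes only in rows, so rows that do not move let the fingers close, or fill a call up. It gives the time, the measured TCP pose, the force and the opening at its end, in the units of the state.
- manip.state(): the state, without advancing time (a new reading comes with each control period).
- manip.grab_frame(name): name is "scene" or "top" or "wrist"; returns the picture (400x640x3 uint8, red, green, blue); there is no depth.
- manip.camera_params(name): a dict with "fx", "fy", "cx", "cy" (pixels), "xyz" and "orientation" of the camera in the world. Camera axes: x right, y down, z forward; pixel columns grow to the right and rows downward; lengths in m; the calibration is good to about 2 mm. The wrist camera is an equidistant fisheye: a pixel r from the principal point sees the ray r / f radians off the axis. A picture is of the moment at which its call begins: read the wrist's pose just before it. camera_params takes no time and is no camera call; for the wrist camera it gives the pose at the moment of the call.
- manip.job_done(): hands the job in, once; it reports no verdict.
The state is a dict: "time": time; "joint_pos": joint angles; "joint_vel": joint speeds; "joint_efforts": joint torques, N m; "tool_pos": TCP position; "tool_rot": TCP orientation; "contact_force": force on the tool from outside, world axes, zero at the start; "ft_torque": the same for the moment, N m; "gripper_width": opening from 0.0 (shut) to 1.0 (fully open).
Only numpy, scipy, OpenCV 4.12 (cv2) and the standard library are available. Lean on these libraries where they do the work, as an engineer would, in place of code of your own. Each camera call takes 0.05 s, during which the arm holds its last target. There are 200 camera calls.

## Working session

There is one attempt and no reset: what is moved stays moved. The work goes in short steps, Python scripts to look and compute and a tool call to move; the robot and the scene stay as the last step left them, time stands still between calls to the robot, and variables do not carry over. Pictures are saved under pics/ and viewed, about 12 in all and at most 16, crops included, and the job is handed in when it is done.

Besides the shell and the picture viewer there is one more tool, called after "Request:" by a JSON object that holds its "op" and its "data". drive_tool: Moves the arm, as the interface text tells. Its arguments: {"type":"object","properties":{"commands":{"type":"string"}},"required":["commands"]}

```bash
mkdir -p pics
cat > h.py <<'E'
import numpy as np, cv2
from plant import manip
from scipy.spatial.transform import Rotation as R
def rot(q): return R.from_quat([q[1],q[2],q[3],q[0]]).as_matrix()
def snap(n,f):
    p=manip.camera_params(n); im=manip.grab_frame(n); cv2.imwrite('pics/'+f,im[:,:,::-1]); return p,im
def ray(p,u,v,wrist=False):
    x=(u-p['cx'])/p['fx'];y=(v-p['cy'])/p['fy']
    if wrist:
        r=np.hypot(x,y); s=np.sin(r)/r if r>1e-9 else 1; d=np.array([x*s,y*s,np.cos(r)])
    else: d=np.array([x,y,1.])
    return rot(p['orientation'])@d
def onz(p,u,v,z,wrist=False):
    d=ray(p,u,v,wrist); o=np.array(p['xyz']); return o+d*(z-o[2])/d[2]
def proj(p,P,wrist=False):
    c=rot(p['orientation']).T@(np.array(P)-p['xyz'])
    if wrist:
        r=np.arctan2(np.hypot(c[0],c[1]),c[2]); h=np.hypot(c[0],c[1]); return p['cx']+p['fx']*r*c[0]/h,p['cy']+p['fy']*r*c[1]/h
    return p['cx']+p['fx']*c[0]/c[2],p['cy']+p['fy']*c[1]/c[2]
E
python3 - <<'E'
from h import *
for n in('top','scene','wrist'):
    p,_=snap(n,n+'0.png'); print(n,p)
s=manip.state();print(s['tool_pos'],s['tool_rot'],s['time'])
print(rot(s['tool_rot']))
E
```

```text
top {'fx': 431.98000604502255, 'fy': 431.98000604502255, 'cx': 321.602365209366, 'cy': 194.7632157402783, 'xyz': array([0.42117525, 0.01506154, 1.36763112]), 'orientation': array([-0.01859057,  0.71437484, -0.69896061,  0.02787547])}
scene {'fx': 372.8945224601243, 'fy': 372.8945224601243, 'cx': 327.0526678857662, 'cy': 202.32757194766137, 'xyz': array([ 0.19579094, -0.6607549 ,  0.76883285]), 'orientation': array([-0.37116657,  0.90362775, -0.19471453,  0.08819596])}
wrist {'fx': 309.70691628693146, 'fy': 309.70691628693146, 'cx': 318.1432478410396, 'cy': 196.85967595001694, 'xyz': array([0.13610375, 0.61318169, 0.37227787]), 'orientation': array([0.11274034, 0.80512829, 0.57684965, 0.07938849])}
[0.20102949 0.59126821 0.23032802] [-2.24404305e-04  1.63176085e-01  9.86596627e-01 -7.81292947e-04] 0.15
[[-9.46747030e-01  3.21977600e-01 -6.97769710e-04]
 [ 3.21978301e-01  9.46745910e-01 -1.46840714e-03]
 [ 1.87816411e-04 -1.61487681e-03 -9.99998678e-01]]
```

View pics/top0.png

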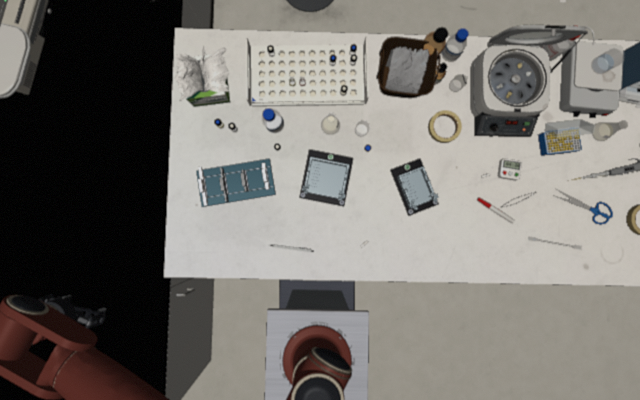

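View pics/wrist0.png

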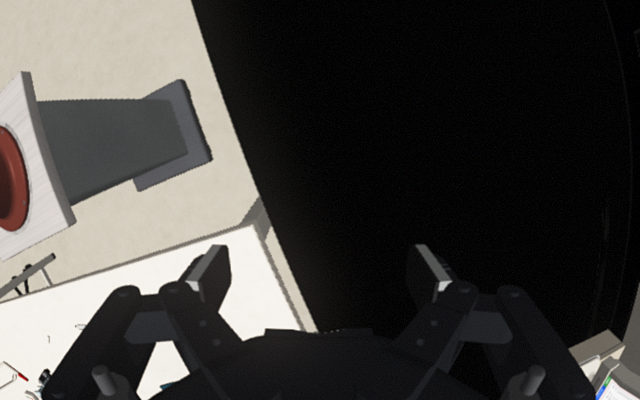

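The top view shows the rack at (235,182), the wide tray at (327,178) and the narrow tray at (414,187). The wrist view shows only the bench edge.

Run:
```python
from h import *
im=cv2.imread('pics/top0.png')[145:220,190:450]
a=cv2.resize(im,None,fx=3,fy=3,interpolation=cv2.INTER_CUBIC)
s=cv2.imread('pics/scene0.png')
cv2.imwrite('pics/c0.png',np.vstack([a,cv2.resize(s,(780,488))])[:,:780][:600] if 0 else a)
p=manip.camera_params('top')
for n,uv in dict(rackc=(235,182),wide=(327,178),narrow=(414,187)).items(): print(n,onz(p,*uv,0.02))
```

```text
rackc [0.54399496 0.26966761 0.02      ]
wide [ 0.56310381 -0.01749075  0.02      ]
narrow [ 0.54095027 -0.29123071  0.02      ]
```

View pics/c0.png

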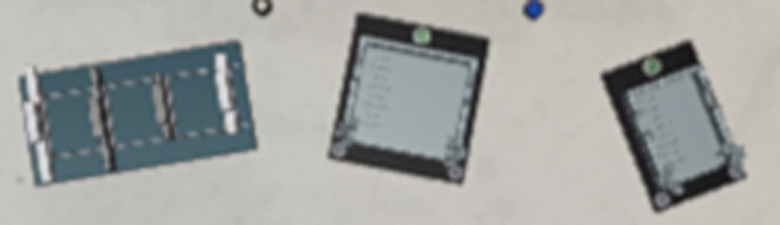

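View pics/scene0.png

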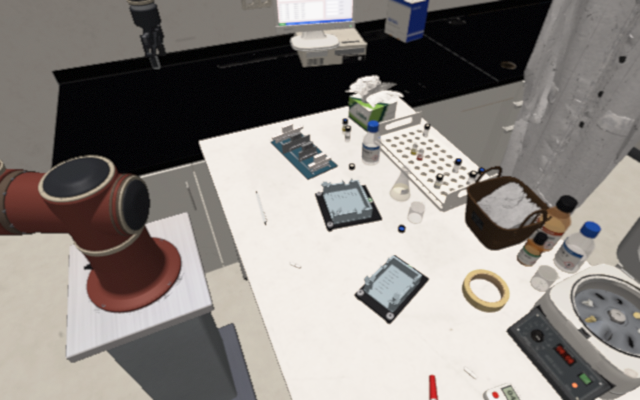

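The crop shows the rack holding, from left to right, the wide comb, wide gate, narrow gate and narrow comb. Both trays have their open ends towards the robot, with guide posts at the lower corners. Next I measure poses.

```bash
cat >> h.py <<'E'
def plan(x,y,z,ang):
    """ang: world direction (deg) of tool y (mod 180). Prints turn (deg about tool z) then shift in units in the turned axes."""
    s=manip.state(); M=rot(s['tool_rot']); a0=np.degrees(np.arctan2(M[1,1],M[0,1]))
    turn=-((ang-a0+90)%180-90)   # tool z is down
    M2=M@R.from_euler('z',turn,degrees=True).as_matrix()
    d=M2.T@(np.array([x,y,z])-s['tool_pos'])
    print('yang %.2f turn %.2f  shift units'%(a0,turn),np.round(d/0.03,3),'j6 %.2f'%s['joint_pos'][5],'t %.2f w %.3f'%(s['time'],s['gripper_width']),'F',np.round(s['contact_force'],1))
E
python3 - <<'E'
from h import *
im=cv2.imread('pics/top0.png'); p=manip.camera_params('top')
hsv=cv2.cvtColor(im,cv2.COLOR_BGR2HSV)
def rect(m,z,x0,x1,y0=140,y1=225):
    k=np.zeros_like(m);k[y0:y1,x0:x1]=m[y0:y1,x0:x1]
    k=cv2.morphologyEx(k,cv2.MORPH_CLOSE,np.ones((5,5)))
    c=max(cv2.findContours(k,0,2)[0],key=cv2.contourArea)
    P=np.array([onz(p,*q[0],z)[:2] for q in c],np.float32)
    r=cv2.minAreaRect(P*1000); return np.round(r[0],1),np.round(r[1],1),round(r[2],2),np.round(cv2.boxPoints(r),0).tolist()
blue=((hsv[:,:,1]>70)&(hsv[:,:,2]<190)).astype(np.uint8)*255
dark=(hsv[:,:,2]<165).astype(np.uint8)*255
print(rect(blue,.008,190,282)); print(rect(dark,.01,295,360)); print(rect(dark,.01,385,445))
# parts in rack: bright and grey
for n,m in (('white',hsv[:,:,2]>200),('grey',(hsv[:,:,1]<50)&(hsv[:,:,2]<150))):
    k=np.zeros((400,640),np.uint8); 
    box=cv2.fillConvexPoly(k.copy(),np.array([[198,166],[268,158],[275,195],[203,206]]),255)
    k=((m)&(box>0)).astype(np.uint8)
    N,l,st,c=cv2.connectedComponentsWithStats(k)
    for i in range(1,N):
        if st[i,4]>15: print(n,st[i],c[i],onz(p,*c[i],.05)[:2])
E
```

```text
(array([546.4, 260.9]), array([110.7, 210.1]), 10.79, [[472.0, 354.0], [512.0, 147.0], [620.0, 168.0], [581.0, 374.0]])
(array([567. , -14.6]), array([146.5, 161.6]), 80.15, [[475.0, -73.0], [634.0, -101.0], [659.0, 44.0], [500.0, 71.0]])
(array([ 545.1, -296.4]), array([161.3, 114.1]), 22.31, [[449.0, -274.0], [492.0, -380.0], [641.0, -319.0], [598.0, -213.0]])
white [262 164   4  17  36] [263.72222222 171.72222222] [0.57483411 0.17739632]
white [198 167   4  11  23] [199.86956522 171.82608696] [0.57003355 0.37211114]
white [203 193   3  12  26] [203.96153846 198.34615385] [0.48918986 0.35647935]
grey [201 158  75  49 451] [223.71840355 183.96452328] [0.53446389 0.29812811]
grey [261 162   9  28  59] [265.62711864 174.08474576] [0.56769795 0.17135782]
grey [240 169  11  24 143] [244.29370629 180.28671329] [0.54715809 0.23586078]
```

Run:
```python
from h import *
plan(0.5385,0.298,0.17,-79)
s=manip.state();p=manip.camera_params('wrist');print(rot(s['tool_rot']).T@rot(p['orientation']), rot(s['tool_rot']).T@(p['xyz']-s['tool_pos']),proj(p,s['tool_pos'],True))
```

```text
yang 71.22 turn -29.78  shift units [ -9.179 -11.74    2.017] j6 -0.12 t 0.15 w 0.999 F [0.7 0.  0. ]
[[ 9.84187309e-05 -9.61916766e-01 -2.73342507e-01]
 [ 9.99999931e-01  1.92964025e-04 -3.19001269e-04]
 [ 3.59597939e-04 -2.73342457e-01  9.61916718e-01]] [ 0.06854559 -0.00034556 -0.14209052] (np.float64(318.91250664757933), np.float64(250.31794280476677))
```

Request:
{"op": "drive_tool", "data": {"commands": "85 0 0 0 -10; 85 0 0 0 -10; 85 0 0 0 -9.8; 85 -0.7 -0.9 0.1 0; 85 -0.7 -0.9 0.1 0; 85 -0.7 -0.9 0.1 0; 85 -0.7 -0.9 0.1 0; 85 -0.7 -0.9 0.1 0"}}

```text
time: 1.15
tool_pos: [0.3307, 0.4783, 0.2158]
tool_rot: [-0.0, -0.096, 0.995, -0.0]
contact_force: [0.7, 0.3, 0.1]
gripper_width: 0.996
```

Request:
{"op": "drive_tool", "data": {"commands": "85 -0.7 -0.9 0.1 0; 85 -0.7 -0.9 0.2 0; 85 -0.7 -0.9 0.2 0; 85 -0.7 -0.9 0.2 0; 85 -0.7 -0.9 0.2 0; 85 -0.7 -0.9 0.2 0; 85 -0.7 -0.9 0.2 0; 85 -0.7 -0.9 0.2 0"}}

```text
time: 2.15
tool_pos: [0.5368, 0.2985, 0.1707]
tool_rot: [-0.0, -0.096, 0.995, -0.0]
contact_force: [0.1, 1.0, -0.1]
gripper_width: 0.996
```

Run:
```python
from h import *
plan(0.5385,0.298,0.17,-79)
p,im=snap('wrist','w1.png')
import json;json.dump({k:np.array(v).tolist() for k,v in p.items()},open('w1.json','w'))
```

```text
yang 101.02 turn 0.02  shift units [-0.053 -0.026  0.022] j6 -1.38 t 2.15 w 0.996 F [ 0.1  1.  -0.1]
```

View pics/w1.png

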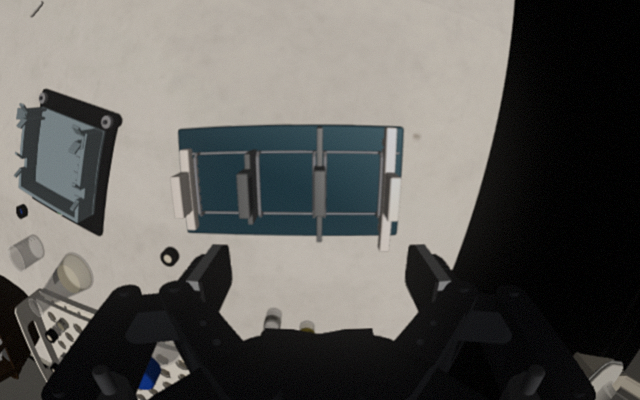

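The wrist view shows the rack spanning (180-403,125-235). The narrow comb is at x≈183, the narrow gate at 246, the wide gate at 320 and the wide comb at 390. The wide tray is at (70,160), with its screws (open end) towards the robot.

Run:
```python
from h import *
im=cv2.imread('pics/w1.png')[115:255,165:415]
cv2.imwrite('pics/c1.png',cv2.resize(im,None,fx=3.2,fy=3.2,interpolation=cv2.INTER_CUBIC))
```

```text
(no output)
```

View pics/c1.png

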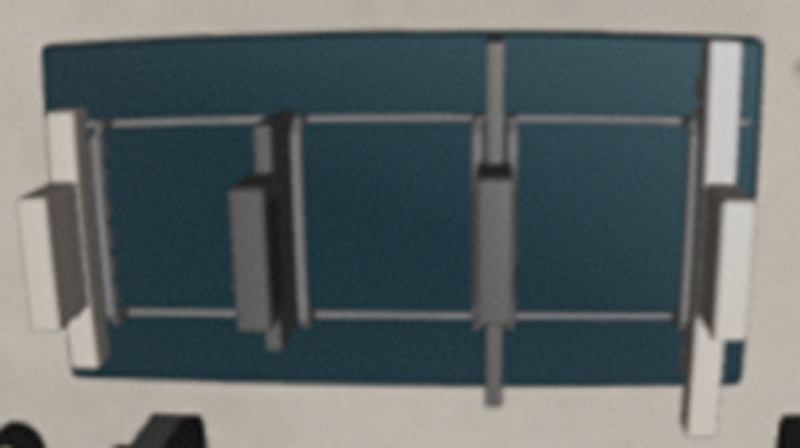

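The enlarged crop shows all four grip tops clearly. I read their corners off it.

Run:
```python
from h import *
import json
p=json.load(open('w1.json'))
D=dict(slab=(.008,[(43,45),(762,38),(740,383),(74,375)]),wg=(.066,[(478,178),(512,178),(513,326),(475,324)]),ng=(.066,[(230,186),(268,183),(271,328),(236,332)]),nc=(.062,[(20,198),(48,190),(62,325),(33,330)]),wc=(.062,[(722,200),(754,198),(745,338),(716,338)]))
for n,(z,c) in D.items():
    P=np.array([onz(p,165+u/3.2-.3,115+v/3.2-.3,z,True)[:2] for u,v in c])
    a=(P[3]-P[0]+P[2]-P[1]); b=P[1]-P[0]+P[2]-P[3]
    print(n,np.round(P.mean(0),4),'len y',np.round(np.linalg.norm(a)/2,4),'x',np.round(np.linalg.norm(b)/2,4),'ang y',np.degrees(np.arctan2(a[1],a[0])).round(2),'ang x',np.degrees(np.arctan2(b[1],b[0])).round(2))
```

```text
slab [0.5446 0.2674] len y 0.1155 x 0.2318 ang y 10.8 ang x 100.75
wg [0.5354 0.2983] len y 0.0394 x 0.0093 ang y 10.7 ang x 99.31
ng [0.5491 0.2355] len y 0.0399 x 0.0101 ang y 8.99 ang x 106.46
nc [0.5634 0.1729] len y 0.0393 x 0.0097 ang y 9.85 ang x 112.3
wc [0.5286 0.3628] len y 0.039 x 0.0085 ang y 11.89 ang x 102.81
```

Run:
```python
from h import *
plan(0.5357,0.2985,0.039,100.7)
```

```text
yang 100.86 turn 0.16  shift units [0.093 0.129 4.357] j6 -1.38 t 2.20 w 0.996 F [ 1.2 -2.5 -0.2]
```

Request:
{"op": "drive_tool", "data": {"commands": "40 0 0 0 0; 40 0 0 0 0; 40 0 0 0.9 0; 40 0 0 0.9 0; 40 0 0 0.7 0; 40 0 0 0.4 0; 40 0 0 0 0; 40 0 0 0 0"}}

```text
time: 3.2
tool_pos: [0.537, 0.2997, 0.0855]
tool_rot: [0.001, -0.096, 0.995, 0.0]
contact_force: [1.1, -0.2, 0.6]
gripper_width: 0.468
```

Run:
```python
from h import *
plan(0.5357,0.2985,0.039,100.7);print(manip.state()['tool_pos'])
p,im=snap('wrist','w2.png')
```

```text
yang 101.02 turn 0.32  shift units [ 0.054 -0.033  1.549] j6 -1.38 t 3.20 w 0.468 F [ 1.1 -0.2  0.6]
[0.53701598 0.29973494 0.08546441]
```

View pics/w2.png

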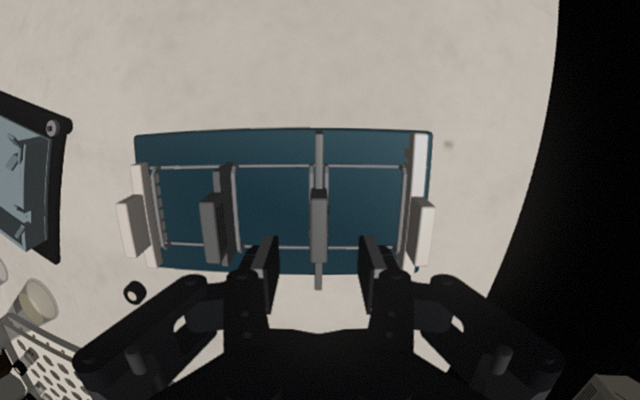

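The view shows the wide gate grip at (318,225), centred between the fingers.

Request:
{"op": "drive_tool", "data": {"commands": "40 0.05 -0.03 0.4 0.3; 40 0 0 0.6 0; 40 0 0 0.55 0; 40 0 0 0 0; 0 0 0 0 0; 0 0 0 0 0; 0 0 0 0 0; 0 0 0 0 0"}}

```text
time: 4.25
tool_pos: [0.5355, 0.2984, 0.0385]
tool_rot: [0.001, -0.093, 0.996, 0.0]
contact_force: [0.1, 0.6, 1.6]
gripper_width: 0.105
```

Run:
```python
from h import *
plan(0.5357,0.2985,0.039,100.7);print(manip.state()['tool_pos'])
```

```text
yang 100.72 turn 0.02  shift units [-0.008  0.001 -0.016] j6 -1.37 t 4.25 w 0.105 F [0.1 0.6 1.6]
[0.53547413 0.2984408  0.03852264]
```

Request:
{"op": "drive_tool", "data": {"commands": "0 0 0 -0.4 0; 0 0 0 -0.8 0; 0 0 0 -0.9 0; 0 0 0 -0.9 0; 0 0 0 -0.9 0; 0 0 0 -0.9 10; 0 0 0 -0.2 10; 0 0 0 0 10"}}

```text
time: 5.25
tool_pos: [0.5356, 0.2982, 0.1901]
tool_rot: [0.001, 0.17, 0.985, 0.001]
contact_force: [0.1, -1.4, -0.7]
gripper_width: 0.104
```

Request:
{"op": "drive_tool", "data": {"commands": "0 0 0 0 10; 0 0 0 0 10; 0 0 0 0 10; 0 0 0 0 10; 0 0 0 0 10; 0 0 0 0 10; 0 0 0 0 10; 0 0 0 0 10"}}

```text
time: 6.25
tool_pos: [0.5349, 0.298, 0.1886]
tool_rot: [0.0, 0.764, 0.645, 0.0]
contact_force: [0.8, 0.2, -1.1]
gripper_width: 0.108
```

Run:
```python
from h import *
plan(0.524,-0.007,0.19,-10);print(manip.state()['tool_pos'])
```

```text
yang -9.61 turn 0.39  shift units [-10.076   1.406  -0.044] j6 0.55 t 6.25 w 0.108 F [ 0.8  0.2 -1.1]
[0.53494111 0.29800623 0.18861323]
```

Request:
{"op": "drive_tool", "data": {"commands": "0 -0.4 0.1 0 0.4; 0 -0.8 0.1 0 0; 0 -0.9 0.1 0 0; 0 -0.9 0.1 0 0; 0 -0.9 0.1 0 0; 0 -0.9 0.1 0 0; 0 -0.9 0.1 0 0; 0 -0.9 0.1 0 0"}}

```text
time: 7.25
tool_pos: [0.5248, 0.0966, 0.188]
tool_rot: [0.0, 0.764, 0.645, -0.0]
contact_force: [0.2, -0.6, 0.1]
gripper_width: 0.106
```

Request:
{"op": "drive_tool", "data": {"commands": "0 -0.9 0.1 0 0; 0 -0.9 0.1 0 0; 0 -0.9 0.2 0 0; 0 -0.5 0.1 0 0; 0 -0.2 0.1 0 0; 0 0 0 0 0; 0 0 0 0 0; 0 0 0 0 0"}}

```text
time: 8.25
tool_pos: [0.526, -0.004, 0.1877]
tool_rot: [-0.0, 0.764, 0.645, -0.0]
contact_force: [-0.2, 0.2, -1.2]
gripper_width: 0.106
```

Run:
```python
from h import *
plan(0.524,-0.007,0.19,-10)
p,im=snap('wrist','w3.png')
import json;json.dump({k:np.array(v).tolist() for k,v in p.items()},open('w3.json','w'))
a=im[60:340,180:640,::-1]; cv2.imwrite('pics/c3.png',cv2.resize(a,None,fx=1.73,fy=1.73,interpolation=cv2.INTER_CUBIC))
```

```text
yang -9.61 turn 0.39  shift units [-0.111 -0.047 -0.076] j6 0.02 t 8.25 w 0.106 F [-0.2  0.2 -1.2]
```

View pics/c3.png

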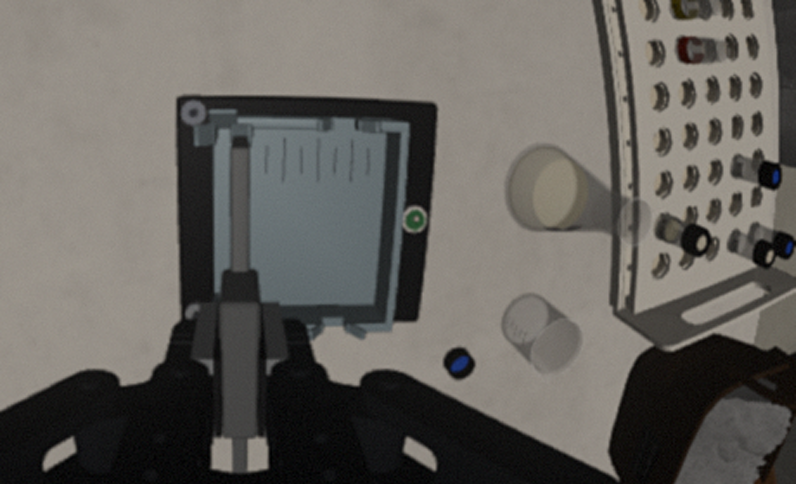

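The tray is visible, with its open-end guides at (215-250,125) and notches at x≈320-380, but the gripper hides the near side. I'll back off 75 mm to see the whole tray.

Request:
{"op": "drive_tool", "data": {"commands": "0 0.5 0 0 0.4; 0 0.8 0 0 0; 0 0.8 0 0 0; 0 0.6 0.5 0 0; 0 0 0.5 0 0; 0 0 0 0 0; 0 0 0 0 0; 0 0 0 0 0"}}

```text
time: 9.3
tool_pos: [0.5693, 0.0695, 0.1877]
tool_rot: [-0.0, 0.767, 0.642, -0.0]
contact_force: [-0.2, 0.7, -0.8]
gripper_width: 0.101
```

Run:
```python
from h import *
plan(0.524,-0.007,0.19,-10)
p,im=snap('wrist','w4.png')
import json;json.dump({k:np.array(v).tolist() for k,v in p.items()},open('w4.json','w'))
print(proj(p,[.567,-.0146,.023],True))
u,v=map(int,proj(p,[.567,-.0146,.023],True))
u0,v0=u-95,v-72; print(u0,v0)
a=im[max(v0,0):v0+144,u0:u0+190,::-1]; cv2.imwrite('pics/c4.png',cv2.resize(a,None,fx=4.16,fy=4.16,interpolation=cv2.INTER_CUBIC))
```

```text
yang -10.13 turn -0.13  shift units [-2.773 -1.043 -0.075] j6 0.17 t 9.30 w 0.101 F [-0.2  0.7 -0.8]
(np.float64(328.943019551039), np.float64(253.479943590891))
233 181
```

View pics/c4.png

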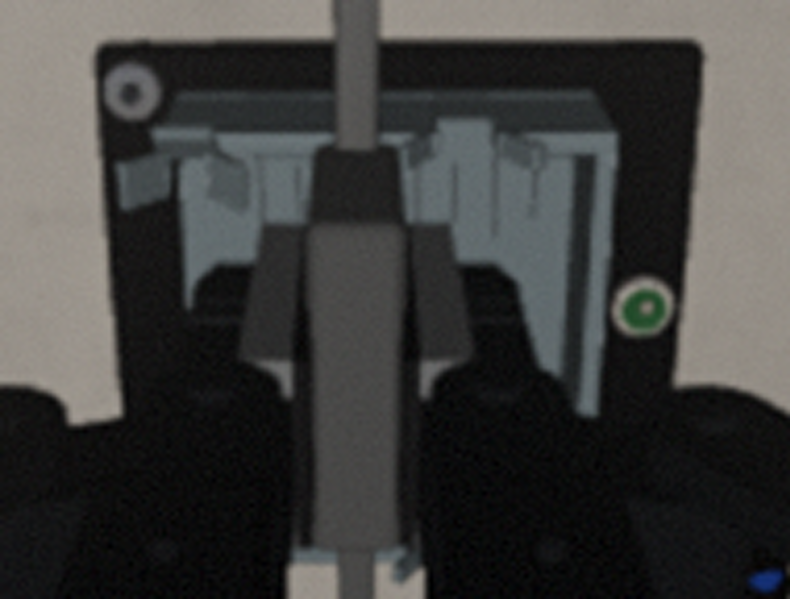

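The gripper covers the near side, so I need to move the other way (−x of the tool) to show the whole tray.

Request:
{"op": "drive_tool", "data": {"commands": "0 -0.5 0 0 0; 0 -0.9 0 0 0; 0 -0.9 0 0 0; 0 -0.9 0 0 0; 0 -0.9 0 0 0; 0 -0.8 0 0 0; 0 -0.3 0 0 0; 0 0 0 0 0"}}

```text
time: 10.35
tool_pos: [0.5421, -0.0842, 0.1879]
tool_rot: [-0.0, 0.767, 0.642, 0.0]
contact_force: [0.5, 0.1, -0.9]
gripper_width: 0.105
```

Request:
{"op": "drive_tool", "data": {"commands": "0 0 0 0 0; 0 0 0 0 0; 0 0 0 0 0; 0 0 0 0 0; 0 0 0 0 0; 0 0 0 0 0; 0 0 0 0 0; 0 0 0 0 0"}}

```text
time: 11.35
tool_pos: [0.5423, -0.0837, 0.1878]
tool_rot: [0.0, 0.767, 0.642, 0.0]
contact_force: [-0.3, 0.2, -0.9]
gripper_width: 0.1
```

Run:
```python
from h import *
plan(0.524,-0.007,0.19,-10)
p,im=snap('wrist','w5.png')
import json;json.dump({k:np.array(v).tolist() for k,v in p.items()},open('w5.json','w'))
u,v=map(int,proj(p,[.567,-.0146,.023],True))
u0,v0=u-95,v-72; print(u0,v0)
a=im[max(v0,0):v0+144,u0:u0+190,::-1]; cv2.imwrite('pics/c5.png',cv2.resize(a,None,fx=4,fy=4,interpolation=cv2.INTER_CUBIC))
```

```text
yang -10.08 turn -0.08  shift units [ 2.413 -1.045 -0.073] j6 -0.11 t 11.35 w 0.100 F [-0.3  0.2 -0.9]
234 35
```

View pics/c5.png

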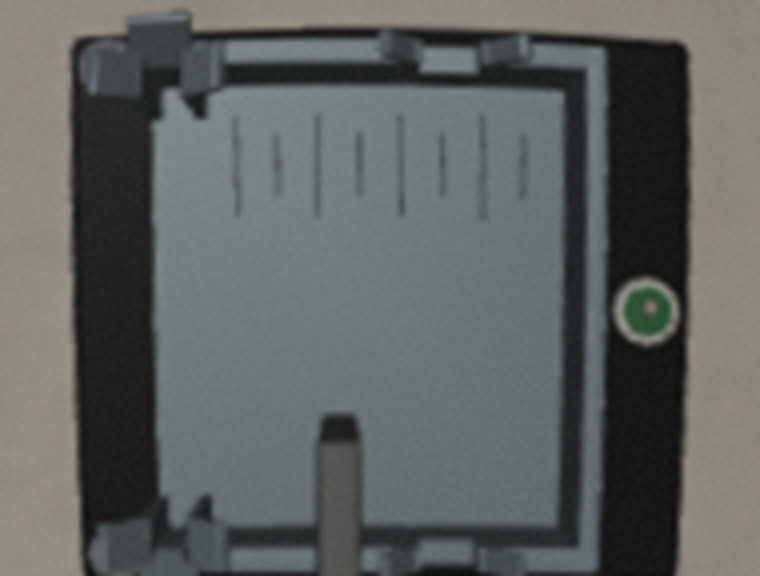

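The whole wide tray is now visible. The floor's inner corners are at (565,90) and (560,525), and the notch gap is at u=418-478 on both walls. The groove is at u≈163-195, between the flared guides.

Run:
```python
from h import *
import json
p=json.load(open('w5.json')); im=cv2.imread('pics/w5.png',0)
f=lambda u,v,z: onz(p,234+u/4-.375,35+v/4-.375,z,True)[:2]
T=[f(u,v,.023) for u,v in((235,86),(400,87),(555,91))]; B=[f(u,v,.023) for u,v in((240,525),(555,525))]
C=[f(565,u,.023) if 0 else f(*u,.023) for u in((565,110),(566,300),(560,510))]; L=[f(*u,.023) for u in((155,130),(155,300),(158,450))]
def ang(a,b): d=np.array(b)-a; return np.degrees(np.arctan2(d[1],d[0])).round(2)
print('angles T,B',ang(T[0],T[-1]),ang(B[0],B[-1]),'C,L',ang(C[2],C[0]),ang(L[2],L[0]))
A=np.radians(-10.1)
for A in np.radians([ang(T[0],T[-1])*.25+ang(B[0],B[-1])*.25+(ang(C[2],C[0])+ang(L[2],L[0])+360)%180*0+ .25*((ang(C[2],C[0])%180-90)+(ang(L[2],L[0])%180-90))]):
    ex=np.array([np.cos(A),np.sin(A)]);ey=np.array([-ex[1],ex[0]])
    g=lambda P,e:np.round(np.array(P)@e*1000,1)
    print(np.degrees(A)); print('y T',g(T,ey),'B',g(B,ey)); print('x C',g(C,ex),'L',g(L,ex))
    print('notch top x',g([f(418,60,.053),f(478,60,.053)],ex),'bot',g([f(416,548,.053),f(476,548,.053)],ex),'groove',g([f(163,100,.023),f(195,100,.023)],ex),'outer end',g([f(607,60,.053),f(601,540,.053)],ex),'inner top',g([f(587,80,.053),f(583,530,.053)],ex))
```

```text
angles T,B -10.21 -9.9 C,L 80.17 79.76
-10.044999999999998
y T [136.3 135.8 136.1] B [26.2 26.4]
x C [605.2 605.7 605.5] L [504.6 504.3 504.3]
notch top x [567.  580.2] bot [567.1 580.8] groove [506.6 514.5] outer end [609.3 610. ] inner top [604.7 605.6]
```

Run:
```python
from h import *
import json
p=json.load(open('w5.json')); s=manip.state(); M=rot(s['tool_rot']); t=np.array(s['tool_pos'])
f=lambda u,v,z: M.T@(onz(p,234+u/4-.375,35+v/4-.375,z,True)-t)*1000
print('bottom end',f(323,416,t[2]-.031),f(357,416,t[2]-.031)); print('top end',f(317,441,t[2]+.005),f(360,441,t[2]+.005))
plan(.51683,-.0091,.12,-10.05); print(t)
```

```text
bottom end [53.3064466  -1.44080111 31.00010624] [53.30735025  3.30013601 31.00028128]
top end [53.7180213  -1.68871563 -4.99990171] [53.71813864  3.07535004 -4.99972581]
yang -10.08 turn -0.03  shift units [ 2.3   -1.27   2.261] j6 -0.11 t 11.40 w 0.105 F [ 0.   0.2 -0.4]
[ 0.54231796 -0.08368364  0.18782671]
```

Request:
{"op": "drive_tool", "data": {"commands": "0 0.3 -0.2 0 0; 0 0.6 -0.4 0 0; 0 0.6 -0.4 0 0; 0 0.5 -0.2 0.5 0; 0 0.3 -0.09 0.7 0; 0 0 0 0.7 0; 0 0 0 0.3 0; 0 0 0 0 0"}}

```text
time: 12.4
tool_pos: [0.5155, -0.0085, 0.1207]
tool_rot: [-0.001, 0.766, 0.642, -0.001]
contact_force: [-0.2, 0.2, 0.3]
gripper_width: 0.107
```

Request:
{"op": "drive_tool", "data": {"commands": "0 0 0 0 0; 0 0 0 0 0; 0 0 0 0 0; 0 0 0 0 0; 0 0 0 0 0; 0 0 0 0 0; 0 0 0 0 0; 0 0 0 0 0"}}

```text
time: 13.4
tool_pos: [0.5163, -0.009, 0.1218]
tool_rot: [-0.0, 0.766, 0.642, -0.0]
contact_force: [0.0, -0.2, -1.5]
gripper_width: 0.101
```

Run:
```python
from h import *
plan(.5161,-.0090,.0535,-10.05); print(manip.state()['tool_pos'])
p,im=snap('wrist','w6.png')
a=im[120:270,220:420,::-1]; cv2.imwrite('pics/c6.png',cv2.resize(a,None,fx=4,fy=4,interpolation=cv2.INTER_CUBIC))
```

```text
yang -10.08 turn -0.03  shift units [-2.000e-03 -5.000e-03  2.276e+00] j6 0.01 t 13.40 w 0.101 F [ 0.  -0.2 -1.5]
[ 0.51625976 -0.00896627  0.12177507]
```

View pics/c6.png

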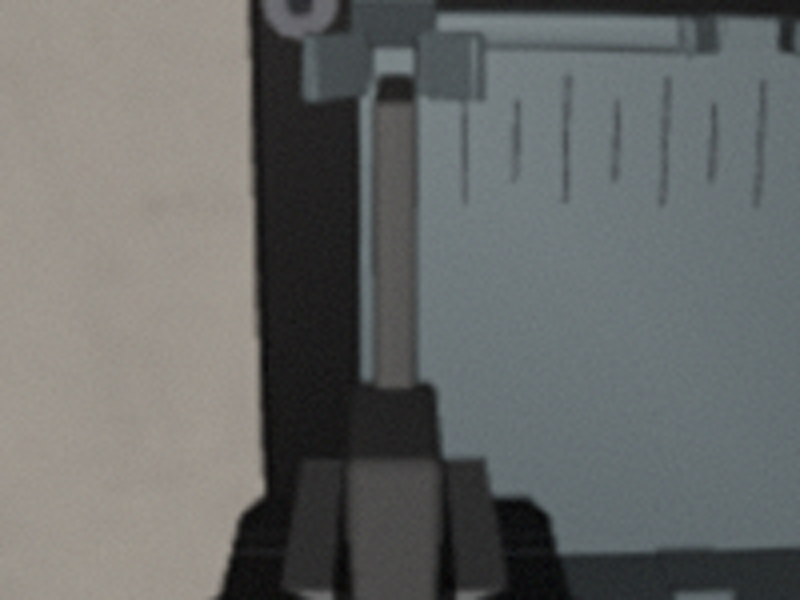

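The gate tip (378-412) lines up with the slot between the flared guides (370-418), so I go down.

Request:
{"op": "drive_tool", "data": {"commands": "0 0 0 0.3 0; 0 0 0 0.4 0; 0 0 0 0.4 0; 0 0 0 0.4 0; 0 0 0 0.3 0; 0 0 0 0.2 0; 0 0 0 0.15 0; 0 0 0 0.1 0"}}

```text
time: 14.45
tool_pos: [0.5165, -0.009, 0.0543]
tool_rot: [0.0, 0.766, 0.642, 0.0]
contact_force: [-0.4, 0.2, 0.5]
gripper_width: 0.103
```

Run:
```python
from h import *
plan(.5161,-.0090,.0535,-10.05); print(manip.state()['tool_pos'],manip.state()['ft_torque'])
```

```text
yang -10.08 turn -0.03  shift units [-0.002 -0.012  0.026] j6 0.01 t 14.45 w 0.103 F [-0.4  0.2  0.5]
[ 0.51646462 -0.0089962   0.05428319] [ 0.03915576 -0.02771488 -0.02398712]
```

Request:
{"op": "drive_tool", "data": {"commands": "0 0 0 0.05 0; 30 0 0 0 0; 30 0 0 0 0; 30 0 0 0 0; 30 0 0 -0.5 0; 30 0 0 -0.9 0; 30 0 0 -0.9 0; 30 0 0 -0.9 0"}}

```text
time: 15.45
tool_pos: [0.5166, -0.009, 0.1509]
tool_rot: [0.001, 0.766, 0.642, 0.0]
contact_force: [-0.1, -0.1, 0.4]
gripper_width: 0.346
```

Run:
```python
from h import *
plan(.5161,-.0090,.0535,-10.05)
p,im=snap('wrist','w7.png')
a=im[100:260,200:460,::-1]; cv2.imwrite('pics/c7.png',cv2.resize(a,None,fx=3,fy=3,interpolation=cv2.INTER_CUBIC))
plan(0.5491,0.2355,0.12,100.7)
```

```text
yang -10.08 turn -0.03  shift units [-3.000e-03 -2.000e-02  3.248e+00] j6 0.01 t 15.45 w 0.346 F [-0.1 -0.1  0.4]
yang -10.07 turn 69.23  shift units [ 2.492 -7.836  1.175] j6 0.01 t 15.50 w 0.348 F [ 1.6 -0.5  2.9]
```

View pics/c7.png

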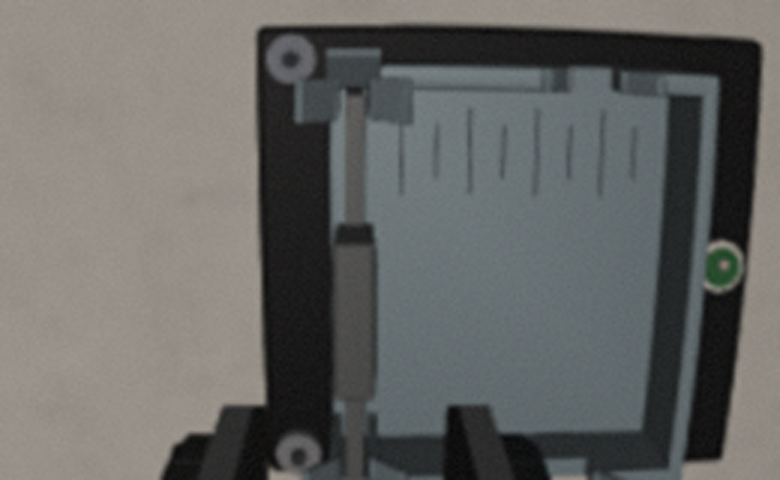

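The wide gate is fully down in its guides: the plate runs between both posts, with its grip at (355,310). Next is the narrow gate.

Request:
{"op": "drive_tool", "data": {"commands": "40 0 0 0 10; 40 0 0 0 10; 40 0 0 0 10; 40 0 0 0 10; 40 0 0 0 10; 40 0 0 0 10; 40 0 0 0 9.2; 40 0.2 -0.6 0 0"}}

```text
time: 16.5
tool_pos: [0.519, 0.0098, 0.1491]
tool_rot: [0.0, 0.996, 0.093, 0.0]
contact_force: [-0.2, -0.5, -0.4]
gripper_width: 0.469
```

Request:
{"op": "drive_tool", "data": {"commands": "40 0.3 -0.9 0 0; 40 0.3 -0.9 0 0; 40 0.3 -0.9 0 0; 40 0.3 -0.9 0 0; 40 0.3 -0.9 0 0; 40 0.3 -0.9 0 0; 40 0.3 -0.9 0.5 0; 40 0.2 -0.6 0.5 0"}}

```text
time: 17.5
tool_pos: [0.548, 0.2283, 0.1186]
tool_rot: [-0.0, 0.995, 0.095, 0.0]
contact_force: [-0.3, -0.0, 1.2]
gripper_width: 0.468
```

Run:
```python
from h import *
plan(0.5488,0.2353,0.039,100.7)
```

```text
yang -79.07 turn 0.23  shift units [ 0.067 -0.225  2.652] j6 1.65 t 17.50 w 0.468 F [-0.3 -0.   1.2]
```

Request:
{"op": "drive_tool", "data": {"commands": "40 0 -0.25 0 0.2; 40 0 0 0.3 0; 40 0 0 0.4 0; 40 0 0 0.3 0; 40 0 0 0 0; 40 0 0 0 0; 40 0 0 0 0; 40 0 0 0 0"}}

```text
time: 18.5
tool_pos: [0.547, 0.2335, 0.0893]
tool_rot: [-0.0, 0.996, 0.092, 0.0]
contact_force: [-0.6, 0.4, -0.3]
gripper_width: 0.468
```

Run:
```python
from h import *
plan(0.5488,0.2353,0.039,100.7)
```

```text
yang -79.48 turn -0.18  shift units [ 0.067 -0.047  1.677] j6 1.67 t 18.50 w 0.468 F [-0.6  0.4 -0.3]
```

Request:
{"op": "drive_tool", "data": {"commands": "40 0.07 -0.05 0.3 0; 40 0 0 0.6 0; 40 0 0 0.6 0; 40 0 0 0.18 0; 0 0 0 0 0; 0 0 0 0 0; 0 0 0 0 0; 0 0 0 0 0"}}

```text
time: 19.5
tool_pos: [0.5488, 0.2354, 0.0389]
tool_rot: [-0.0, 0.996, 0.092, 0.0]
contact_force: [0.7, 0.5, -0.1]
gripper_width: 0.1
```

Request:
{"op": "drive_tool", "data": {"commands": "0 0 0 -0.3 0; 0 0 0 -0.7 0; 0 0 0 -0.9 0; 0 0 0 -0.9 0; 0 0 0 -0.9 0; 0 0 0 -0.9 0; 0 0 0 -0.4 -10; 0 0 0 0 -10"}}

```text
time: 20.5
tool_pos: [0.5499, 0.2357, 0.1926]
tool_rot: [-0.0, 0.964, 0.266, 0.003]
contact_force: [-0.3, -0.7, 0.8]
gripper_width: 0.107
```

Request:
{"op": "drive_tool", "data": {"commands": "0 0 0 0 -10; 0 0 0 0 -10; 0 0 0 0 -10; 0 0 0 0 -10; 0 0 0 0 -10; 0 0 0 0 -10; 0 0 0 0 -10; 0 0 0 0 -10"}}

```text
time: 21.5
tool_pos: [0.5489, 0.2354, 0.1905]
tool_rot: [0.001, 0.567, 0.823, 0.001]
contact_force: [0.2, -0.4, -0.3]
gripper_width: 0.106
```

Run:
```python
from h import *
print(manip.state()['tool_pos'])
# hover with camera over the narrow tray: TCP = tray centre - 70mm along tool x
A=np.radians(22.3); c=np.array([.545,-.296]); tx=np.array([-np.sin(A),np.cos(A)])
t=c-.068*tx; print(t); plan(*t,.19,22.3)
```

```text
[0.5489159  0.23541273 0.19053655]
[ 0.57080302 -0.35891426]
yang 20.85 turn -1.45  shift units [-1.8606e+01 -6.8420e+00  7.0000e-03] j6 -0.08 t 21.50 w 0.106 F [ 0.2 -0.4 -0.3]
```

Request:
{"op": "drive_tool", "data": {"commands": "0 -0.4 -0.15 0 -1.4; 0 -0.8 -0.3 0 0; 0 -0.9 -0.33 0 0; 0 -0.9 -0.33 0 0; 0 -0.9 -0.33 0 0; 0 -0.9 -0.33 0 0; 0 -0.9 -0.33 0 0; 0 -0.9 -0.33 0 0"}}

```text
time: 22.5
tool_pos: [0.5549, 0.0235, 0.1905]
tool_rot: [0.001, 0.56, 0.829, 0.001]
contact_force: [-0.8, 0.2, -1.3]
gripper_width: 0.108
```

Request:
{"op": "drive_tool", "data": {"commands": "0 -0.9 -0.33 0 0; 0 -0.9 -0.33 0 0; 0 -0.9 -0.33 0 0; 0 -0.9 -0.33 0 0; 0 -0.9 -0.33 0 0; 0 -0.9 -0.33 0 0; 0 -0.9 -0.33 0 0; 0 -0.9 -0.33 0 0"}}

```text
time: 23.5
tool_pos: [0.562, -0.2067, 0.1906]
tool_rot: [0.001, 0.56, 0.829, 0.0]
contact_force: [0.5, -0.5, -0.8]
gripper_width: 0.101
```

Request:
{"op": "drive_tool", "data": {"commands": "0 -0.9 -0.33 0 0; 0 -0.9 -0.33 0 0; 0 -0.9 -0.33 0 0; 0 -0.6 -0.2 0 0; 0 -0.3 -0.1 0 0; 0 0 0 0 0; 0 0 0 0 0; 0 0 0 0 0"}}

```text
time: 24.5
tool_pos: [0.5662, -0.3194, 0.1884]
tool_rot: [-0.0, 0.559, 0.829, 0.0]
contact_force: [-0.3, -0.2, -0.6]
gripper_width: 0.105
```

Request:
{"op": "drive_tool", "data": {"commands": "0 0 0 0 0; 0 0 0 0 0; 0 0 0 0 0; 0 0 0 0 0; 0 0 0 0 0; 0 0 0 0 0; 0 0 0 0 0; 0 0 0 0 0"}}

```text
time: 25.5
tool_pos: [0.5661, -0.3202, 0.1884]
tool_rot: [0.0, 0.56, 0.829, 0.0]
contact_force: [-0.3, -0.9, -0.6]
gripper_width: 0.107
```

Run:
```python
from h import *
import json
plan(.5708,-.3589,.19,22.3)
p,im=snap('wrist','w8.png'); s=manip.state()
json.dump({k:np.array(v).tolist() for k,v in p.items()},open('w8.json','w'))
u,v=map(int,proj(p,[.545,-.296,.023],True)); u0,v0=u-95,v-72; print(u0,v0)
a=im[max(v0,0):v0+144,u0:u0+190,::-1]; cv2.imwrite('pics/c8.png',cv2.resize(a,None,fx=4,fy=4,interpolation=cv2.INTER_CUBIC))
```

```text
yang 21.92 turn -0.38  shift units [-1.252 -0.343 -0.053] j6 -1.01 t 25.50 w 0.107 F [-0.3 -0.9 -0.6]
212 77
```

View pics/c8.png

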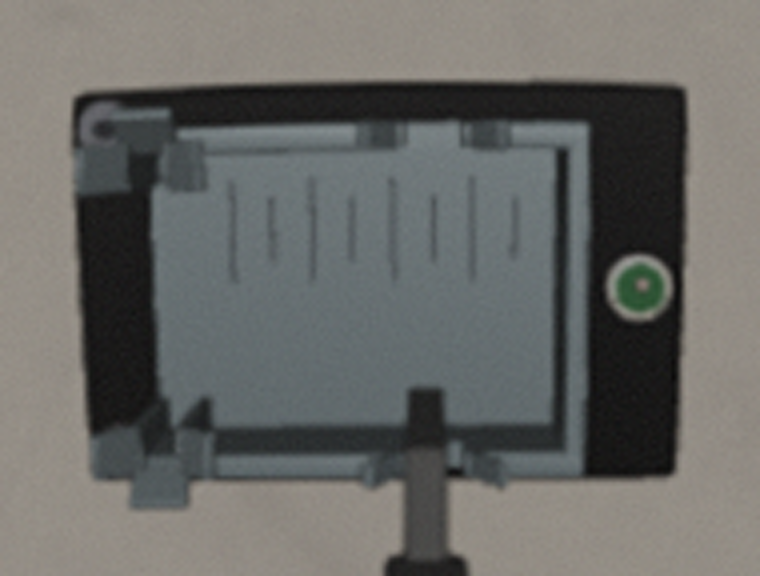

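The narrow tray is clear. The floor spans (152-555, 152-428), the notch is at u≈405-462 and the groove is between the flaps at u≈160. The held gate's end is at (426,390-447).

Run:
```python
from h import *
import json
p=json.load(open('w8.json'))
f=lambda u,v,z: onz(p,212+u/4-.375,77+v/4-.375,z,True)[:2]
im=cv2.GaussianBlur(cv2.imread('pics/w8.png',0),(3,3),0)
for u in (225,285,330,350,515,535): print(u,im[77+115//4:77+172//4,212+u//4].tolist())
def ang(a,b): d=np.array(b)-a; return np.degrees(np.arctan2(d[1],d[0])).round(2)
B=[f(u,v,.023) for u,v in((225,430),(390,427),(548,425))]; C=[f(*u,.023) for u in((555,165),(555,300),(553,415))]; L=[f(*u,.023) for u in((152,195),(154,300),(157,395))]
O=[f(*u,.053) for u in((588,130),(586,300),(583,470))]
print(ang(B[0],B[-1]),ang(C[-1],C[0])-90,ang(L[-1],L[0])-90,ang(O[-1],O[0])-90)
A=np.radians(22.1); ex=np.array([np.cos(A),np.sin(A)]);ey=np.array([-ex[1],ex[0]])
g=lambda P,e:np.round(np.array(P)@e*1000,1)
print('cam y',p['xyz']@np.r_[ey,0]*1000 if 0 else np.array(p['xyz'])[:2]@ey*1000)
print('y B',g(B,ey),'T53',g([f(230,155,.053),f(545,149,.053)],ey),'T23',g([f(230,155,.023),f(545,149,.023)],ey))
print('x C',g(C,ex),'L',g(L,ex),'O',g(O,ex),'notch',g([f(405,135,.053),f(462,135,.053)],ex),'groove',g([f(160,420,.023),f(190,420,.023)],ex))
print('wall outer y T',g([f(250,127,.053),f(560,123,.053)],ey),'B',g([f(250,476,.053),f(570,474,.053)],ey))
s=manip.state(); M=rot(s['tool_rot']); t=np.array(s['tool_pos'])
h=lambda u,v,z: (M.T@(onz(p,212+u/4-.375,77+v/4-.375,z,True)-t)*1000).round(1)
print('gate bottom',h(409,389,t[2]-.031),h(443,389,t[2]-.031),'top',h(404,447,t[2]+.005),h(447,447,t[2]+.005))
```

```text
225 [29, 28, 36, 66, 104, 121, 119, 112, 105, 96, 97, 108, 116, 115, 114]
285 [29, 33, 52, 89, 119, 126, 120, 112, 101, 93, 99, 111, 116, 115, 116]
330 [28, 34, 60, 99, 125, 128, 121, 112, 102, 99, 107, 114, 117, 117, 117]
350 [29, 36, 62, 100, 124, 126, 120, 110, 100, 97, 106, 115, 117, 117, 117]
515 [30, 41, 68, 98, 114, 113, 105, 96, 95, 106, 117, 119, 119, 119, 118]
535 [30, 42, 72, 105, 122, 124, 117, 106, 100, 107, 116, 119, 119, 118, 118]
22.78 22.489999999999995 21.150000000000006 22.409999999999997
cam y -441.172123319196
y B [-514.8 -514.3 -513.8] T53 [-444.3 -443.5] T23 [-444.6 -443.8]
x C [436.3 436.7 436.7] L [335.9 335.5 335.1] O [440.5 440.6 440.9] notch [399.9 412.5] groove [335.5 343.5]
wall outer y T [-438.1 -437.6] B [-518.7 -518.5]
gate bottom [32.9 -2.1 31. ] [32.9  2.7 31. ] top [33.6 -2.2 -5. ] [33.6  2.7 -5. ]
```

Run:
```python
from h import *
e=lambda a:np.array([np.cos(np.radians(a)),np.sin(np.radians(a))])
o=e(22.1)*.3858+e(112.1)*-.4787; g=o-.0443*e(22.4); print(o,g); plan(*g,.12,22.4)
```

```text
[ 0.5375533  -0.29838193] [ 0.49659591 -0.31526335]
yang 21.92 turn -0.48  shift units [ 1.036 -2.078  2.282] j6 -1.01 t 25.55 w 0.104 F [ 0.3  1.  -0.2]
```

Request:
{"op": "drive_tool", "data": {"commands": "0 0.2 -0.4 0 -0.5; 0 0.3 -0.6 0 0; 0 0.3 -0.6 0.2 0; 0 0.2 -0.4 0.6 0; 0 0.04 -0.08 0.7 0; 0 0 0 0.6 0; 0 0 0 0.18 0; 0 0 0 0 0"}}

```text
time: 26.55
tool_pos: [0.4966, -0.3149, 0.1194]
tool_rot: [-0.0, 0.556, 0.831, 0.0]
contact_force: [0.3, 0.6, -0.4]
gripper_width: 0.102
```

Request:
{"op": "drive_tool", "data": {"commands": "0 0 0 0 0; 0 0 0 0 0; 0 0 0 0 0; 0 0 0 0 0; 0 0 0 0 0; 0 0 0 0 0; 0 0 0 0 0; 0 0 0 0 0"}}

```text
time: 27.55
tool_pos: [0.4965, -0.315, 0.12]
tool_rot: [-0.0, 0.556, 0.831, 0.0]
contact_force: [0.2, 0.0, -1.3]
gripper_width: 0.107
```

Run:
```python
from h import *
plan(.4966,-.3153,.0535,22.4)
p,im=snap('wrist','w9.png')
a=im[140:290,220:420,::-1]; cv2.imwrite('pics/c9.png',cv2.resize(a,None,fx=4,fy=4,interpolation=cv2.INTER_CUBIC))
```

```text
yang 22.42 turn 0.02  shift units [-1.000e-02 -1.000e-03  2.217e+00] j6 -1.08 t 27.55 w 0.107 F [ 0.2  0.  -1.3]
```

View pics/c9.png

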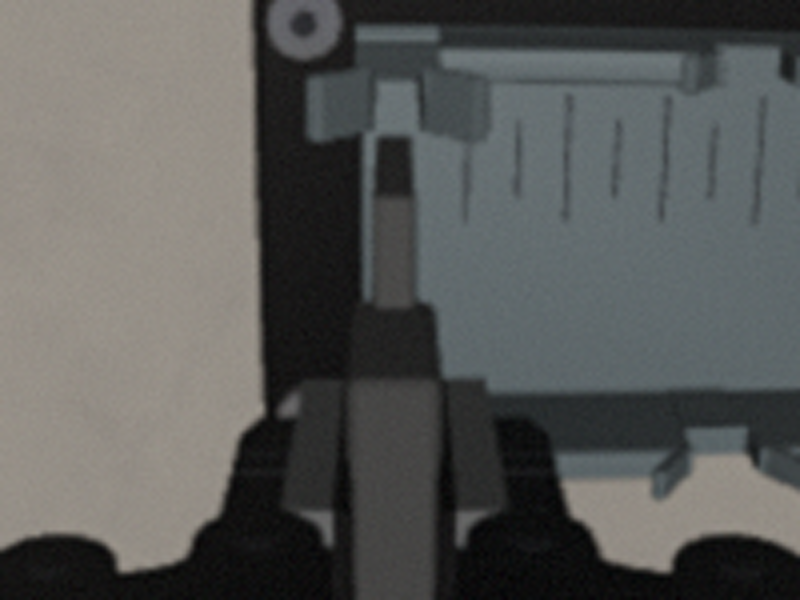

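The gate (376-412) again sits in the slot mouth (373-421). I go down with a slight +y nudge.

Request:
{"op": "drive_tool", "data": {"commands": "0 0 0.01 0.3 0; 0 0 0.01 0.4 0; 0 0 0 0.4 0; 0 0 0 0.4 0; 0 0 0 0.3 0; 0 0 0 0.2 0; 0 0 0 0.15 0; 0 0 0 0.05 0"}}

```text
time: 28.6
tool_pos: [0.4971, -0.3149, 0.0539]
tool_rot: [0.0, 0.556, 0.831, -0.0]
contact_force: [-0.1, -0.9, -0.4]
gripper_width: 0.106
```

Run:
```python
from h import *
plan(.4966,-.3153,.0535,22.4); print(manip.state()['tool_pos'],manip.state()['ft_torque'])
```

```text
yang 22.42 turn 0.02  shift units [-0.007 -0.02   0.013] j6 -1.08 t 28.60 w 0.106 F [-0.1 -0.9 -0.4]
[ 0.49708471 -0.31486893  0.05389282] [ 0.01220836 -0.0047929  -0.02136402]
```

Request:
{"op": "drive_tool", "data": {"commands": "0 0 0 0.03 0; 30 0 0 0 0; 30 0 0 0 0; 30 0 0 0 0; 30 0 0 -0.5 0; 30 0 0 -0.9 0; 30 0 0 -0.9 0; 30 0 0 -0.9 0"}}

```text
time: 29.6
tool_pos: [0.4973, -0.315, 0.1513]
tool_rot: [0.001, 0.556, 0.831, -0.0]
contact_force: [0.1, -0.3, -0.5]
gripper_width: 0.351
```

Request:
{"op": "drive_tool", "data": {"commands": "30 0 0 0 10; 30 0 0 0 10; 30 0 0 0 10; 30 0 0 0 10; 30 0 0 0 10; 30 0 0 0 10; 30 0 0 0 10; 30 0 0 0 10"}}

```text
time: 30.6
tool_pos: [0.4973, -0.3151, 0.1505]
tool_rot: [0.001, 0.961, 0.276, 0.0]
contact_force: [0.6, 0.3, 0.2]
gripper_width: 0.351
```

Run:
```python
from h import *
p,im=snap('wrist','w10.png')
plan(.5634,.1729,.14,100.7)
```

```text
yang -58.11 turn 21.19  shift units [  5.183 -15.574   0.335] j6 0.32 t 30.65 w 0.352 F [-0.4  1.3 -0.3]
```

Request:
{"op": "drive_tool", "data": {"commands": "40 0 0 0 10.6; 40 0 0 0 10.6; 40 0.15 -0.5 0 0; 40 0.3 -0.9 0 0; 40 0.3 -0.9 0 0; 40 0.3 -0.9 0 0; 40 0.3 -0.9 0 0; 40 0.3 -0.9 0 0"}}

```text
time: 31.65
tool_pos: [0.5164, -0.1562, 0.1496]
tool_rot: [-0.0, 0.995, 0.1, 0.0]
contact_force: [0.3, 0.5, -0.5]
gripper_width: 0.469
```

Request:
{"op": "drive_tool", "data": {"commands": "40 0.3 -0.9 0 0; 40 0.3 -0.9 0 0; 40 0.3 -0.9 0 0; 40 0.3 -0.9 0 0; 40 0.3 -0.9 0 0; 40 0.3 -0.9 0 0; 40 0.3 -0.9 0 0; 40 0.3 -0.9 0 0"}}

```text
time: 32.65
tool_pos: [0.5447, 0.0696, 0.1497]
tool_rot: [-0.0, 0.995, 0.101, 0.0]
contact_force: [0.8, -0.3, 0.3]
gripper_width: 0.466
```

Request:
{"op": "drive_tool", "data": {"commands": "40 0.3 -0.9 0.2 0; 40 0.3 -0.8 0.2 0; 40 0.2 -0.4 0 0; 40 0.1 -0.2 0 0; 40 0 0 0 0; 40 0 0 0 0; 40 0 0 0 0; 40 0 0 0 0"}}

```text
time: 33.65
tool_pos: [0.5581, 0.1404, 0.1371]
tool_rot: [0.0, 0.995, 0.098, -0.0]
contact_force: [0.1, 0.4, -0.4]
gripper_width: 0.469
```

Run:
```python
from h import *
plan(.5625,.1725,.036,100.7); s=manip.state(); M=rot(s['tool_rot']); t=np.array(s['tool_pos'])
p,im=snap('wrist','w11.png')
hsv=cv2.cvtColor(im,cv2.COLOR_RGB2HSV)
u,v=map(int,proj(p,[.5625,.1725,.062],True)); print(u,v)
# comb grip: print bright rows/cols across expected grip
for d in (-12,-6,0,6,12): print('row',v+d,im[v+d,u-25:u+26,0].tolist())
print('col',v-45,im[v-45:v+45,u,0].tolist())
a=im[v-80:v+70,u-100:u+100,::-1]; cv2.imwrite('pics/c11.png',cv2.resize(a,None,fx=4,fy=4,interpolation=cv2.INTER_CUBIC))
```

```text
yang -78.81 turn 0.49  shift units [ 0.344 -1.025  3.371] j6 1.49 t 33.65 w 0.469 F [ 0.1  0.4 -0.4]
275 193
row 181 [40, 43, 42, 41, 40, 43, 43, 42, 42, 41, 39, 42, 45, 41, 45, 42, 42, 44, 36, 72, 158, 191, 197, 200, 196, 195, 196, 197, 196, 199, 199, 190, 162, 106, 62, 63, 72, 77, 109, 111, 84, 50, 42, 48, 50, 53, 48, 50, 45, 50, 50]
row 187 [43, 42, 43, 37, 37, 43, 42, 41, 42, 44, 44, 43, 39, 42, 42, 40, 43, 40, 41, 70, 146, 186, 198, 198, 197, 198, 195, 196, 197, 198, 197, 196, 165, 115, 63, 64, 75, 72, 104, 113, 87, 52, 46, 48, 47, 46, 49, 49, 51, 50, 52]
row 193 [39, 41, 37, 41, 39, 40, 40, 42, 43, 39, 43, 41, 41, 41, 41, 42, 42, 40, 38, 58, 120, 174, 196, 199, 198, 198, 196, 197, 198, 197, 199, 196, 170, 116, 67, 57, 57, 68, 102, 109, 87, 53, 45, 49, 46, 47, 48, 49, 50, 47, 50]
row 199 [36, 36, 39, 36, 41, 40, 37, 41, 38, 45, 40, 39, 39, 39, 39, 43, 42, 40, 41, 40, 88, 159, 191, 199, 198, 199, 197, 197, 197, 198, 200, 198, 171, 122, 68, 59, 61, 64, 93, 107, 90, 53, 44, 46, 49, 48, 48, 48, 47, 49, 49]
row 205 [37, 39, 37, 39, 37, 37, 37, 41, 37, 36, 41, 41, 42, 40, 38, 40, 41, 41, 39, 32, 69, 144, 190, 196, 198, 198, 194, 198, 195, 197, 199, 197, 176, 128, 78, 55, 57, 65, 93, 110, 94, 56, 44, 45, 47, 46, 48, 48, 47, 44, 47]
col 148 [192, 195, 194, 192, 191, 195, 193, 189, 183, 183, 177, 146, 88, 67, 63, 77, 122, 180, 195, 199, 197, 198, 198, 198, 197, 198, 197, 198, 196, 196, 196, 198, 197, 195, 199, 194, 196, 198, 196, 198, 194, 196, 196, 195, 197, 198, 197, 197, 195, 198, 196, 199, 197, 194, 197, 197, 197, 198, 197, 197, 197, 197, 199, 198, 197, 198, 196, 172, 126, 74, 66, 68, 70, 73, 72, 69, 72, 70, 68, 66, 63, 46, 39, 36, 42, 40, 40, 25, 25, 21]
```

Run:
```python
from h import *
p=manip.camera_params('wrist')
a=onz(p,276.3,164.1,.062,True);b=onz(p,276.3,216.0,.062,True);print(np.linalg.norm(a-b),(a+b)/2, onz(p,269.8,190,.062,True)-onz(p,282.7,190,.062,True))
plan(*((a+b)/2)[:2],.036,100.7)
```

```text
0.039222516973473016 [0.56479662 0.17217359 0.062     ] [-0.00182803  0.00934102  0.        ]
yang -78.80 turn 0.50  shift units [ 0.417 -0.999  3.37 ] j6 1.49 t 33.70 w 0.468 F [-0.5  0.7 -0.5]
```

Request:
{"op": "drive_tool", "data": {"commands": "40 0.2 -0.4 0 0.5; 40 0.2 -0.5 0.4 0; 40 0.02 -0.1 0.7 0; 40 0 0 0.5 0; 40 0 0 0.1 0; 40 0 0 0 0; 40 0 0 0 0; 40 0 0 0 0"}}

```text
time: 34.7
tool_pos: [0.5653, 0.1726, 0.087]
tool_rot: [-0.0, 0.996, 0.093, 0.001]
contact_force: [-0.5, 0.6, -0.3]
gripper_width: 0.466
```

Run:
```python
from h import *
plan(.5645,.1723,.036,100.7)
```

```text
yang -79.30 turn 0.00  shift units [-0.032  0.003  1.699] j6 1.55 t 34.70 w 0.466 F [-0.5  0.6 -0.3]
```

Request:
{"op": "drive_tool", "data": {"commands": "40 -0.03 0 0.3 0; 40 0 0 0.6 0; 40 0 0 0.6 0; 40 0 0 0.2 0; 0 0 0 0 0; 0 0 0 0 0; 0 0 0 0 0; 0 0 0 0 0"}}

```text
time: 35.7
tool_pos: [0.5642, 0.1725, 0.0356]
tool_rot: [-0.0, 0.996, 0.093, 0.0]
contact_force: [-0.2, 0.5, -1.6]
gripper_width: 0.103
```

Request:
{"op": "drive_tool", "data": {"commands": "0 0 0 -0.3 0; 0 0 0 -0.7 0; 0 0 0 -0.9 0; 0 0 0 -0.9 0; 0 0 0 -0.9 0; 0 0 0 -0.9 0; 0 0 0 -0.4 -10.3; 0 0 0 0 -10.3"}}

```text
time: 36.7
tool_pos: [0.5653, 0.1727, 0.1893]
tool_rot: [0.0, 0.962, 0.273, 0.003]
contact_force: [-0.1, -0.6, -0.9]
gripper_width: 0.105
```

Request:
{"op": "drive_tool", "data": {"commands": "0 0 0 0 -10.3; 0 0 0 0 -10.3; 0 0 0 0 -10.3; 0 0 0 0 -10.3; 0 0 0 0 -10.3; 0 0 0 0 -10.3; 0 0 0 0 -10; 0 0 0 0 -9.5"}}

```text
time: 37.7
tool_pos: [0.5643, 0.1726, 0.1872]
tool_rot: [0.001, 0.552, 0.834, 0.001]
contact_force: [0.3, 0.1, 0.5]
gripper_width: 0.103
```

Run:
```python
from h import *
plan(.5562,-.2906,.16,22.4);print(manip.state()['tool_pos'])
```

```text
yang 22.94 turn 0.54  shift units [-14.171  -6.134   0.9  ] j6 -0.23 t 37.70 w 0.103 F [0.3 0.1 0.5]
[0.56426618 0.17256474 0.18721589]
```

Request:
{"op": "drive_tool", "data": {"commands": "0 -0.45 -0.2 0 0.5; 0 -0.88 -0.38 0 0; 0 -0.88 -0.38 0 0; 0 -0.88 -0.38 0 0; 0 -0.88 -0.38 0 0; 0 -0.88 -0.38 0 0; 0 -0.88 -0.38 0 0; 0 -0.88 -0.38 0 0"}}

```text
time: 38.7
tool_pos: [0.559, -0.0454, 0.1863]
tool_rot: [0.001, 0.56, 0.828, 0.0]
contact_force: [0.2, -0.6, -0.3]
gripper_width: 0.102
```

Request:
{"op": "drive_tool", "data": {"commands": "0 -0.88 -0.38 0 0; 0 -0.88 -0.38 0 0; 0 -0.88 -0.38 0 0; 0 -0.88 -0.38 0 0; 0 -0.88 -0.38 0 0; 0 -0.88 -0.38 0 0; 0 -0.88 -0.38 0 0; 0 -0.88 -0.38 0 0"}}

```text
time: 39.7
tool_pos: [0.5536, -0.2754, 0.1862]
tool_rot: [0.001, 0.56, 0.828, -0.0]
contact_force: [0.6, 0.3, -0.5]
gripper_width: 0.104
```

Request:
{"op": "drive_tool", "data": {"commands": "0 -0.52 -0.23 0.2 0; 0 0 0 0.4 0; 0 0 0 0.3 0; 0 0 0 0 0; 0 0 0 0 0; 0 0 0 0 0; 0 0 0 0 0; 0 0 0 0 0"}}

```text
time: 40.7
tool_pos: [0.5538, -0.2907, 0.1584]
tool_rot: [0.0, 0.558, 0.83, 0.0]
contact_force: [0.9, -0.1, -0.6]
gripper_width: 0.103
```

Run:
```python
from h import *
plan(.5562,-.2906,.12,22.4);print(manip.state()['tool_pos'])
```

```text
yang 22.12 turn -0.28  shift units [-0.028  0.073  1.279] j6 -0.99 t 40.70 w 0.103 F [ 0.9 -0.1 -0.6]
[ 0.55383341 -0.2906568   0.15837542]
```

Request:
{"op": "drive_tool", "data": {"commands": "0 -0.03 0.08 0.3 -0.3; 0 0 0 0.5 0; 0 0 0 0.4 0; 0 0 0 0.08 0; 0 0 0 0 0; 0 0 0 0 0; 0 0 0 0 0; 0 0 0 0 0"}}

```text
time: 41.7
tool_pos: [0.5565, -0.2907, 0.1202]
tool_rot: [0.0, 0.556, 0.831, -0.0]
contact_force: [-0.6, -0.1, -0.3]
gripper_width: 0.103
```

Run:
```python
from h import *
plan(.5562,-.2906,.053,22.4);s=manip.state();t=np.array(s['tool_pos']);M=rot(s['tool_rot'])
p,im=snap('wrist','w12.png')
# bar end (tool x=+41) and notch edges on the near wall: column profiles
for n,q,z in(('bar end',[.041,0,.002],0),):
    print(n,proj(p,t+M@np.array(q),True))
o=np.array([.5377,-.2982]);e=lambda a:np.array([np.cos(np.radians(a)),np.sin(np.radians(a))])
for dx in(13.5,20,26.5): print(dx,[proj(p,np.r_[o+dx/1e3*e(22.4)+y/1e3*e(112.4),.053],True) for y in(36,)])
u,v=map(int,proj(p,np.r_[o+.02*e(22.4)+.037*e(112.4),.053],True))
for vv in range(v-8,v+9,4): print(vv,u-30,im[vv,u-30:u+31,1].tolist())
```

```text
yang 22.42 turn 0.02  shift units [ 0.007 -0.008  2.239] j6 -0.99 t 41.70 w 0.103 F [-0.6 -0.1 -0.3]
bar end (np.float64(317.57485458673085), np.float64(169.48062318217512))
13.5 [(np.float64(307.8662939048645), np.float64(158.4679178899109))]
20 [(np.float64(317.39725427168145), np.float64(158.45698686195016))]
26.5 [(np.float64(326.92927333519555), np.float64(158.47023179016276))]
149 287 [46, 44, 44, 50, 45, 45, 47, 45, 46, 46, 46, 49, 47, 47, 49, 46, 47, 47, 48, 48, 46, 49, 60, 68, 74, 74, 73, 73, 69, 71, 72, 71, 72, 73, 68, 70, 72, 72, 66, 71, 54, 47, 44, 46, 47, 47, 46, 45, 45, 46, 46, 44, 43, 48, 43, 47, 44, 45, 47, 44, 44]
153 287 [130, 129, 133, 131, 131, 123, 111, 95, 89, 75, 68, 67, 67, 70, 70, 70, 72, 68, 75, 93, 99, 77, 93, 107, 113, 117, 117, 116, 117, 115, 114, 118, 117, 115, 113, 114, 116, 112, 118, 109, 85, 93, 96, 78, 69, 70, 70, 67, 71, 71, 69, 68, 70, 78, 86, 100, 110, 121, 122, 123, 118]
157 287 [107, 108, 109, 112, 108, 93, 90, 91, 96, 92, 75, 64, 69, 70, 67, 68, 67, 66, 70, 85, 87, 79, 100, 112, 112, 116, 113, 111, 112, 112, 113, 112, 111, 113, 112, 113, 113, 115, 114, 106, 82, 79, 81, 72, 65, 69, 70, 70, 71, 71, 68, 72, 78, 90, 90, 83, 82, 99, 107, 107, 109]
161 287 [106, 104, 106, 105, 101, 102, 90, 88, 95, 97, 78, 76, 80, 81, 90, 105, 107, 108, 104, 106, 109, 111, 109, 111, 112, 110, 110, 109, 110, 109, 108, 109, 110, 111, 109, 111, 111, 113, 113, 112, 111, 112, 110, 110, 108, 110, 104, 98, 94, 87, 74, 76, 84, 87, 89, 88, 85, 99, 105, 103, 106]
165 287 [112, 109, 109, 112, 110, 111, 110, 109, 111, 109, 110, 109, 110, 110, 111, 110, 107, 99, 84, 93, 108, 111, 111, 110, 110, 108, 110, 112, 112, 112, 110, 110, 110, 110, 106, 110, 109, 112, 107, 112, 109, 109, 100, 87, 82, 106, 112, 110, 113, 111, 111, 110, 115, 109, 111, 112, 113, 110, 114, 111, 111]
```

The notch spans u=308.5-327.2 (centre 317.9) and the comb is at 317.6, so it's aligned. I lower it.

Request:
{"op": "drive_tool", "data": {"commands": "0 0 0 0.3 0; 0 0 0 0.4 0; 0 0 0 0.4 0; 0 0 0 0.4 0; 0 0 0 0.3 0; 0 0 0 0.2 0; 0 0 0 0.15 0; 0 0 0 0.07 0"}}

```text
time: 42.75
tool_pos: [0.5563, -0.2906, 0.0531]
tool_rot: [0.0, 0.556, 0.831, -0.0]
contact_force: [-0.2, -0.3, -0.1]
gripper_width: 0.108
```

Run:
```python
from h import *
plan(.5562,-.2906,.053,22.4); print(manip.state()['tool_pos'],manip.state()['ft_torque'])
```

```text
yang 22.42 turn 0.02  shift units [ 0.002 -0.004  0.002] j6 -0.99 t 42.75 w 0.108 F [-0.2 -0.3 -0.1]
[ 0.55634853 -0.29061855  0.05306045] [0.0163877  0.01517491 0.00789732]
```

Request:
{"op": "drive_tool", "data": {"commands": "0 0 0 0.03 0; 30 0 0 0 0; 30 0 0 0 0; 30 0 0 0 0; 30 0 0 -0.5 0; 30 0 0 -0.9 0; 30 0 0 -0.9 0; 30 0 0 -0.9 0"}}

```text
time: 43.75
tool_pos: [0.5565, -0.2907, 0.1505]
tool_rot: [0.001, 0.556, 0.831, -0.0]
contact_force: [-0.1, 0.4, 0.5]
gripper_width: 0.353
```

Request:
{"op": "drive_tool", "data": {"commands": "30 0 0 0 10.2; 30 0 0 0 10.2; 30 0 0 0 10.2; 30 0 0 0 10.2; 30 0 0 0 10.2; 30 0 0 0 10.2; 30 0 0 0 10.2; 30 0 0 0 10.2"}}

```text
time: 44.75
tool_pos: [0.5566, -0.2907, 0.1496]
tool_rot: [0.001, 0.965, 0.263, 0.0]
contact_force: [0.9, -0.9, -0.7]
gripper_width: 0.349
```

Request:
{"op": "drive_tool", "data": {"commands": "40 0 0 0 10.1; 40 0 0 0 10; 40 0 0 0 0; 40 0 0 0 0; 40 0 0 0 0; 40 0 0 0 0; 40 0 0 0 0; 40 0 0 0 0"}}

```text
time: 45.75
tool_pos: [0.5562, -0.2905, 0.1482]
tool_rot: [-0.0, 0.996, 0.094, -0.0]
contact_force: [0.3, -0.7, 0.2]
gripper_width: 0.47
```

Run:
```python
from h import *
plan(.5290,.3610,.15,100.7)
```

```text
yang -79.27 turn 0.03  shift units [  3.14  -21.509  -0.06 ] j6 0.78 t 45.75 w 0.470 F [ 0.3 -0.7  0.2]
```

Request:
{"op": "drive_tool", "data": {"commands": "40 0.05 -0.4 0 0; 40 0.14 -0.95 0 0; 40 0.14 -0.95 0 0; 40 0.14 -0.95 0 0; 40 0.14 -0.95 0 0; 40 0.14 -0.95 0 0; 40 0.14 -0.95 0 0; 40 0.14 -0.95 0 0"}}

```text
time: 46.75
tool_pos: [0.5469, -0.0753, 0.1482]
tool_rot: [-0.0, 0.996, 0.094, 0.0]
contact_force: [0.8, -0.6, 0.2]
gripper_width: 0.469
```

Request:
{"op": "drive_tool", "data": {"commands": "40 0.14 -0.95 0 0; 40 0.14 -0.95 0 0; 40 0.14 -0.95 0 0; 40 0.14 -0.95 0 0; 40 0.14 -0.95 0 0; 40 0.14 -0.95 0 0; 40 0.14 -0.95 0 0; 40 0.14 -0.95 0 0"}}

```text
time: 47.75
tool_pos: [0.5372, 0.1548, 0.1482]
tool_rot: [-0.0, 0.996, 0.094, -0.0]
contact_force: [-0.1, 0.3, 0.5]
gripper_width: 0.468
```

Request:
{"op": "drive_tool", "data": {"commands": "40 0.14 -0.95 0 0; 40 0.14 -0.95 0 0; 40 0.14 -0.95 0 0; 40 0.14 -0.95 0 0; 40 0.14 -0.95 0 0; 40 0.14 -0.95 0 0; 40 0.1 -0.9 0 0; 40 0.1 -0.3 0.2 0"}}

```text
time: 48.75
tool_pos: [0.5296, 0.3642, 0.1426]
tool_rot: [-0.0, 0.996, 0.094, 0.001]
contact_force: [0.3, -0.0, -0.9]
gripper_width: 0.468
```

Request:
{"op": "drive_tool", "data": {"commands": "40 0 0 0 0; 40 0 0 0 0; 40 0 0 0 0; 40 0 0 0 0; 40 0 0 0 0; 40 0 0 0 0; 40 0 0 0 0; 40 0 0 0 0"}}

```text
time: 49.75
tool_pos: [0.53, 0.3625, 0.1422]
tool_rot: [-0.0, 0.996, 0.093, -0.0]
contact_force: [-1.1, -0.1, 0.2]
gripper_width: 0.468
```

Run:
```python
from h import *
plan(.5290,.3610,.036,100.7)
p,im=snap('wrist','w13.png')
u,v=map(int,proj(p,[.529,.361,.062],True)); print(u,v)
g=im[:,:,0]
for d in(-12,0,12): 
    r=np.where(g[v+d,u-45:u+46]>140)[0]; print('row',v+d,(r+u-45).tolist())
for d in (-3,0,3): r=np.where(g[v-60:v+60,u+d]>140)[0]; print('col',u+d,(r+v-60).tolist())
```

```text
yang -79.28 turn 0.02  shift units [-0.043  0.042  3.539] j6 1.87 t 49.75 w 0.468 F [-1.1 -0.1  0.2]
318 206
row 194 [273, 274, 275, 276, 277, 278, 279, 280, 281, 282, 283, 284, 285, 286, 287, 288, 289, 290, 291, 292, 293, 294, 309, 310, 311, 312, 313, 314, 315, 316, 317, 318, 319, 320, 321, 322]
row 206 [273, 274, 275, 276, 277, 278, 279, 280, 281, 282, 283, 284, 285, 286, 287, 288, 289, 290, 291, 292, 293, 294, 309, 310, 311, 312, 313, 314, 315, 316, 317, 318, 319, 320, 321, 322]
row 218 [273, 274, 275, 276, 277, 278, 279, 280, 281, 282, 283, 284, 285, 286, 287, 288, 289, 290, 291, 292, 293, 294, 309, 310, 311, 312, 313, 314, 315, 316, 317, 318, 319, 320, 321, 322]
col 315 [146, 147, 148, 149, 150, 151, 152, 153, 154, 155, 156, 157, 158, 159, 160, 161, 162, 163, 164, 165, 166, 167, 168, 169, 170, 171, 172, 173, 174, 180, 181, 182, 183, 184, 185, 186, 187, 188, 189, 190, 191, 192, 193, 194, 195, 196, 197, 198, 199, 200, 201, 202, 203, 204, 205, 206, 207, 208, 209, 210, 211, 212, 213, 214, 215, 216, 217, 218, 219, 220, 221, 222, 223, 224, 225, 226, 227, 228, 229, 230, 231, 232, 233, 
[... 622 characters left out ...]
, 242, 243, 244, 245, 246, 247, 248, 249, 250, 251, 252, 253, 254, 255, 256, 257, 258, 259, 260, 261, 262, 263, 264, 265]
col 321 [146, 147, 148, 149, 150, 151, 152, 153, 154, 155, 156, 157, 158, 159, 160, 161, 162, 163, 164, 165, 166, 167, 168, 169, 170, 171, 172, 173, 174, 181, 182, 183, 184, 185, 186, 187, 188, 189, 190, 191, 192, 193, 194, 195, 196, 197, 198, 199, 200, 201, 202, 203, 204, 205, 206, 207, 208, 209, 210, 211, 212, 213, 214, 215, 216, 217, 218, 219, 220, 221, 222, 223, 224, 225, 226, 227, 228, 229, 230, 231, 232, 233, 234, 235, 236, 237, 238, 239, 240, 241, 242, 243, 244, 245, 246, 247, 248, 249, 250, 251, 252, 253, 254, 255, 256, 257, 258, 259, 260, 261, 262, 263, 264, 265]
```

Run:
```python
from h import *
p=manip.camera_params('wrist'); s=manip.state(); tx=rot(s['tool_rot'])[:,0]
a=onz(p,315.5,179.3,.062,True); c=a-.02*tx; print(a,c); plan(*c[:2],.036,100.7)
```

```text
[0.5494664  0.36738788 0.062     ] [0.52981562 0.36366672 0.06200102]
yang -79.28 turn 0.02  shift units [ 0.    -0.04   3.539] j6 1.87 t 49.80 w 0.472 F [-0.1 -0.8 -0.5]
```

Request:
{"op": "drive_tool", "data": {"commands": "40 -0.01 -0.04 0.5 0; 40 0 0 0.9 0; 40 0 0 0.9 0; 40 0 0 0.8 0; 40 0 0 0.4 0; 40 0 0 0 0; 40 0 0 0 0; 40 0 0 0 0"}}

```text
time: 50.8
tool_pos: [0.5304, 0.3641, 0.0386]
tool_rot: [-0.0, 0.996, 0.093, 0.001]
contact_force: [-0.4, -0.8, 0.4]
gripper_width: 0.466
```

Request:
{"op": "drive_tool", "data": {"commands": "0 0 0 0.03 0; 0 0 0 0 0; 0 0 0 0 0; 0 0 0 0 0; 0 0 0 0 0; 0 0 0 -0.3 0; 0 0 0 -0.7 0; 0 0 0 -0.9 0"}}

```text
time: 51.8
tool_pos: [0.5292, 0.3632, 0.0943]
tool_rot: [0.0, 0.996, 0.093, -0.0]
contact_force: [0.5, -1.2, 0.2]
gripper_width: 0.104
```

Request:
{"op": "drive_tool", "data": {"commands": "0 0 0 -0.9 0; 0 0 0 -0.9 0; 0 0 0 -0.9 -9.5; 0 0 0 -0.4 -10; 0 0 0 0 -10; 0 0 0 0 -10; 0 0 0 0 -10; 0 0 0 0 -10"}}

```text
time: 52.8
tool_pos: [0.5297, 0.3635, 0.1879]
tool_rot: [0.0, 0.816, 0.577, 0.001]
contact_force: [-0.0, -0.7, -0.2]
gripper_width: 0.104
```

Request:
{"op": "drive_tool", "data": {"commands": "0 0 0 0 -9.7; 0 0 0 0 0; 0 0 0 0 0; 0 0 0 0 0; 0 0 0 0 0; 0 0 0 0 0; 0 0 0 0 0; 0 0 0 0 0"}}

```text
time: 53.8
tool_pos: [0.5295, 0.3636, 0.1863]
tool_rot: [-0.0, 0.767, 0.642, -0.0]
contact_force: [-0.3, -0.3, -1.5]
gripper_width: 0.105
```

Run:
```python
from h import *
e=lambda a:np.array([np.cos(np.radians(a)),np.sin(np.radians(a))])
t=e(-10.05)*.5739+e(79.95)*.0812; print(t); plan(*t,.16,-10.05)
```

```text
[ 0.579264   -0.02019581]
yang -10.09 turn -0.04  shift units [-12.307   3.865   0.876] j6 0.66 t 53.80 w 0.105 F [-0.3 -0.3 -1.5]
```

Request:
{"op": "drive_tool", "data": {"commands": "0 -0.45 0.14 0 0; 0 -0.9 0.28 0 0; 0 -0.9 0.28 0 0; 0 -0.9 0.28 0 0; 0 -0.9 0.28 0 0; 0 -0.9 0.28 0 0; 0 -0.9 0.28 0 0; 0 -0.9 0.28 0 0"}}

```text
time: 54.8
tool_pos: [0.556, 0.1514, 0.1864]
tool_rot: [0.0, 0.767, 0.642, -0.0]
contact_force: [1.1, -0.3, -0.7]
gripper_width: 0.108
```

Request:
{"op": "drive_tool", "data": {"commands": "0 -0.9 0.28 0 0; 0 -0.9 0.28 0 0; 0 -0.9 0.28 0 0; 0 -0.9 0.28 0 0; 0 -0.9 0.28 0 0; 0 -0.9 0.28 0 0; 0 -0.2 0.1 0.2 0; 0 0 0 0.3 0"}}

```text
time: 55.8
tool_pos: [0.5792, -0.0219, 0.171]
tool_rot: [-0.0, 0.767, 0.642, 0.0]
contact_force: [-0.4, 0.8, -0.9]
gripper_width: 0.104
```

Request:
{"op": "drive_tool", "data": {"commands": "0 0 0 0.3 0; 0 0 0 0 0; 0 0 0 0 0; 0 0 0 0 0; 0 0 0 0 0; 0 0 0 0 0; 0 0 0 0 0; 0 0 0 0 0"}}

```text
time: 56.8
tool_pos: [0.5793, -0.0216, 0.1623]
tool_rot: [0.0, 0.767, 0.642, -0.0]
contact_force: [-0.6, -0.3, -1.3]
gripper_width: 0.102
```

Run:
```python
from h import *
plan(.5793,-.0202,.12,-10.05)
```

```text
yang -10.08 turn -0.03  shift units [ 0.046 -0.007  1.41 ] j6 0.01 t 56.80 w 0.102 F [-0.6 -0.3 -1.3]
```

Request:
{"op": "drive_tool", "data": {"commands": "0 0.04 0 0.3 0; 0 0 0 0.5 0; 0 0 0 0.4 0; 0 0 0 0.2 0; 0 0 0 0 0; 0 0 0 0 0; 0 0 0 0 0; 0 0 0 0 0"}}

```text
time: 57.8
tool_pos: [0.5798, -0.0204, 0.1208]
tool_rot: [0.0, 0.766, 0.642, 0.0]
contact_force: [0.4, -0.8, -0.4]
gripper_width: 0.103
```

Run:
```python
from h import *
plan(.5793,-.0202,.054,-10.05);s=manip.state();t=np.array(s['tool_pos']);M=rot(s['tool_rot'])
p,im=snap('wrist','w14.png')
print('bar end',proj(p,t+M@np.array([.061,0,.002]),True))
u,v=map(int,proj(p,np.r_[t[:2]+M[:2,0]*.058,.053],True)); print(u,v)
a=im[v-60:v+90,u-100:u+100,::-1]; cv2.imwrite('pics/c14.png',cv2.resize(a,None,fx=4,fy=4,interpolation=cv2.INTER_CUBIC)); print(u-100,v-60)
```

```text
yang -10.08 turn -0.03  shift units [ 0.005 -0.018  2.226] j6 0.01 t 57.80 w 0.103 F [ 0.4 -0.8 -0.4]
bar end (np.float64(316.68630542891117), np.float64(127.7579975790562))
317 126
217 66
```

View pics/c14.png

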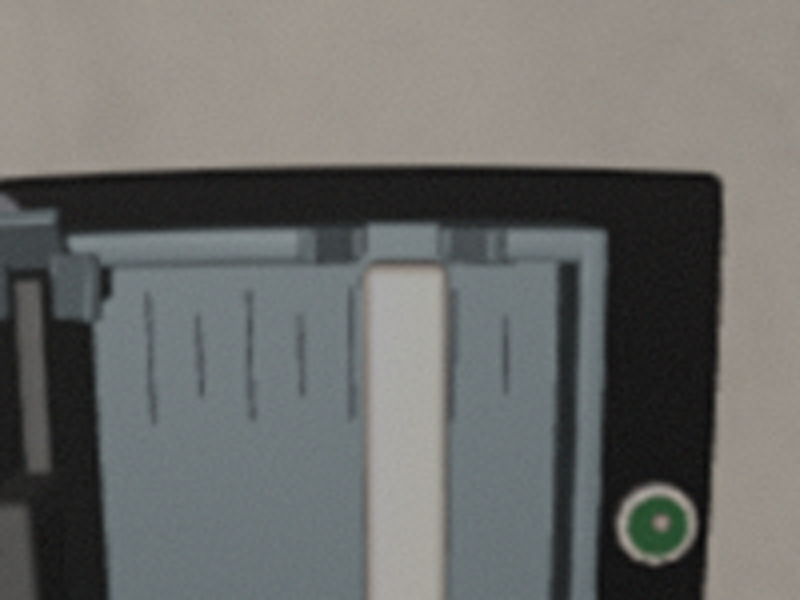

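The bar (366-447, centre 406) is over the notch (365-442, centre 403). I nudge −0.6 mm in tool y and lower it.

Request:
{"op": "drive_tool", "data": {"commands": "0 0 -0.02 0.3 0; 0 0 0 0.4 0; 0 0 0 0.4 0; 0 0 0 0.4 0; 0 0 0 0.3 0; 0 0 0 0.2 0; 0 0 0 0.15 0; 0 0 0 0.05 0"}}

```text
time: 58.85
tool_pos: [0.5789, -0.0203, 0.0542]
tool_rot: [0.0, 0.766, 0.642, 0.0]
contact_force: [-0.2, 0.8, -1.0]
gripper_width: 0.103
```

Run:
```python
from h import *
plan(.5793,-.0202,.053,-10.05); print(manip.state()['tool_pos'],manip.state()['ft_torque'])
```

```text
yang -10.08 turn -0.03  shift units [0.004 0.011 0.04 ] j6 0.01 t 58.85 w 0.103 F [-0.2  0.8 -1. ]
[ 0.57894387 -0.0202645   0.05419512] [ 0.0622323   0.00877915 -0.06427142]
```

Now release, retreat upward and back, then check the result from a height where both trays can be seen.

Request:
{"op": "drive_tool", "data": {"commands": "0 0 0 0.04 0; 30 0 0 0 0; 30 0 0 0 0; 30 0 0 0 0; 30 0 0 -0.5 0; 30 0 0 -0.9 0; 30 0 0 -0.9 0; 30 0 0 -0.9 0"}}

```text
time: 59.85
tool_pos: [0.5792, -0.0203, 0.1513]
tool_rot: [0.001, 0.767, 0.642, 0.0]
contact_force: [0.3, -2.2, 0.3]
gripper_width: 0.35
```

Request:
{"op": "drive_tool", "data": {"commands": "30 -0.8 -0.3 -0.6 0; 30 -0.9 -0.4 -0.6 0; 30 -0.9 -0.4 -0.6 0; 30 -0.9 -0.4 -0.6 0; 30 -0.9 -0.4 -0.4 0; 30 -0.6 -0.2 0 0; 30 0 0 0 0; 30 0 0 0 0"}}

```text
time: 60.85
tool_pos: [0.4906, -0.1563, 0.2324]
tool_rot: [-0.001, 0.766, 0.642, -0.0]
contact_force: [-0.3, 0.1, -0.7]
gripper_width: 0.351
```

Run:
```python
from h import *
s=manip.state();print(s['tool_pos'],s['time'],s['gripper_width'])
p,im=snap('wrist','w15.png')
pts=[(.5377,-.2982),(.5545,-.0168)]
c=[proj(p,[x,y,.04],True) for x,y in pts]; print(c)
T=[]
for u,v in c:
    u,v=int(u),int(v); u0=min(max(u-75,0),490); v0=min(max(v-75,0),250); T.append(cv2.resize(im[v0:v0+150,u0:u0+150,::-1],(400,400),interpolation=cv2.INTER_CUBIC))
# top camera crop as a second view
p2,im2=snap('top','top15.png')
b=cv2.resize(im2[145:215,290:450,::-1],(800,200) if 0 else (457,200),interpolation=cv2.INTER_CUBIC)
out=np.zeros((600,800,3),np.uint8); out[:400]=np.hstack(T); out[400:,:457]=b; cv2.imwrite('pics/c15.png',out)
```

```text
[ 0.49061269 -0.15631903  0.2323976 ] 60.85 0.3511447783031092
[(np.float64(374.2970739461637), np.float64(277.47402978320304)), (np.float64(353.75846307246206), np.float64(39.417229037371555))]
```

View pics/c15.png

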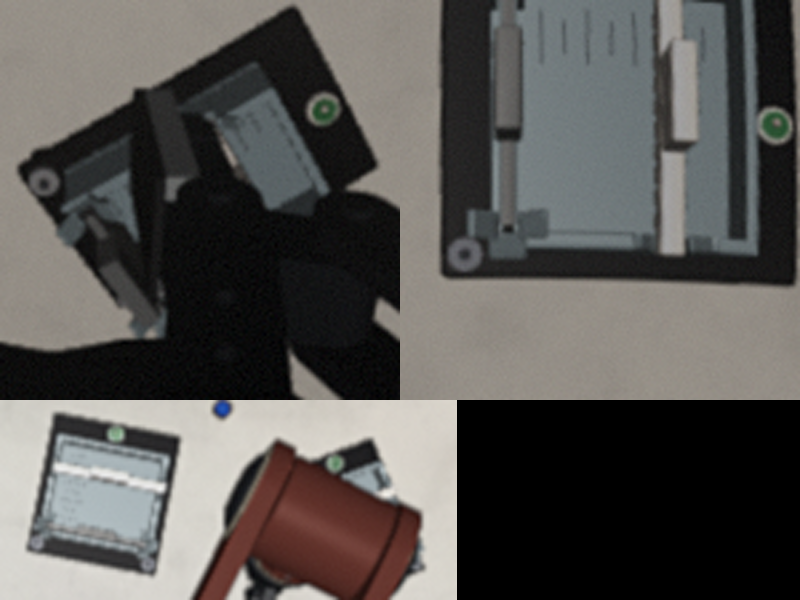

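The wide tray is right: its gate sits between the posts and its comb bar lies in both wall notches. The narrow tray is hidden by the arm, so I move the arm off and check that tray numerically in the top view.

Request:
{"op": "drive_tool", "data": {"commands": "30 0.7 -0.3 0 0; 30 0.95 -0.3 0 0; 30 0.95 -0.3 0 0; 30 0.95 -0.3 0 0; 30 0.95 -0.3 0 0; 30 0.95 0 0 0; 30 0.9 0 0 0; 30 0.5 0 0 0"}}

```text
time: 61.95
tool_pos: [0.4818, 0.0555, 0.2329]
tool_rot: [-0.0, 0.766, 0.643, -0.0]
contact_force: [0.0, -0.6, 1.1]
gripper_width: 0.352
```

Run:
```python
from h import *
p,im=snap('top','top16.png')
o=np.array([.5377,-.2982]); e=lambda a:np.array([np.cos(np.radians(a)),np.sin(np.radians(a))])
def show(o,a,hy):
    for nm,x,z,col in(('comb',.020,.055,0),('gate',-.044,.059,0)):
        for dx in(-.008,-.004,0,.004,.008):
            print(nm,dx,[int(im[int(round(v)),int(round(u))].mean()) for u,v in[proj(p,np.r_[o+(x+dx)*e(a)+y*e(a+90),z]) for y in np.linspace(-hy,hy,17)]])
show(o,22.4,.05); print('wide'); show(np.array([.5602,-.0168]),-10.05,.07)
c=im[150:215,385:445]; k=((c.min(2)>195)).astype(np.uint8)
box=np.zeros((400,640),np.uint8); P=[proj(p,np.r_[o+x*e(22.4)+y*e(112.4),.055]) for x,y in((.0,-.046),(.04,-.046),(.04,.046),(.0,.046))]
cv2.fillConvexPoly(box,np.int32(P),1); m=((im.min(2)>185)&(box>0)).astype(np.uint8)
v,u=np.nonzero(m); Q=np.array([onz(p,a,b,.055)[:2] for a,b in zip(u,v)])-o
print(len(u),'x',np.median(Q@e(22.4)),'y',(Q@e(112.4)).min(),(Q@e(112.4)).max()); print(cv2.minAreaRect(np.float32(Q*1000)))
```

```text
comb -0.008 [206, 206, 158, 94, 95, 156, 160, 160, 157, 162, 158, 161, 148, 162, 137, 108, 77]
comb -0.004 [204, 207, 162, 151, 177, 173, 167, 167, 172, 184, 181, 139, 189, 190, 167, 170, 76]
comb 0 [207, 205, 201, 223, 219, 219, 215, 224, 221, 216, 218, 135, 213, 221, 226, 141, 62]
comb 0.004 [207, 206, 199, 194, 198, 225, 207, 208, 219, 224, 200, 136, 213, 222, 212, 161, 73]
comb 0.008 [206, 207, 183, 125, 131, 161, 167, 158, 176, 168, 169, 147, 174, 163, 153, 127, 60]
gate -0.008 [205, 205, 160, 119, 93, 30, 62, 46, 34, 37, 44, 36, 40, 124, 123, 66, 101]
gate -0.004 [205, 177, 129, 123, 97, 103, 101, 89, 80, 131, 99, 55, 106, 110, 119, 99, 66]
gate 0 [205, 187, 127, 129, 94, 124, 125, 122, 124, 128, 123, 73, 127, 132, 84, 109, 85]
gate 0.004 [206, 150, 132, 134, 122, 105, 112, 126, 116, 119, 117, 116, 120, 128, 64, 119, 102]
gate 0.008 [204, 170, 136, 124, 123, 99, 124, 153, 132, 125, 120, 154, 154, 143, 117, 141, 81]
wide
comb -0.008 [189, 59, 156, 162, 175, 162, 158, 125, 157, 117, 43, 120, 124, 180, 170, 122, 99]
comb -0.004 [209, 59, 216, 222, 197, 222, 168, 157, 132, 157, 98,
[... 218 characters left out ...]
comb 0.008 [194, 70, 125, 176, 170, 171, 191, 176, 188, 174, 197, 171, 168, 172, 174, 125, 99]
gate -0.008 [194, 68, 121, 117, 127, 163, 137, 17, 105, 77, 76, 102, 82, 78, 80, 75, 77]
gate -0.004 [208, 112, 121, 111, 121, 136, 109, 13, 99, 76, 75, 85, 72, 75, 74, 69, 71]
gate 0 [201, 142, 119, 128, 137, 159, 122, 15, 93, 74, 75, 94, 62, 67, 66, 65, 62]
gate 0.004 [199, 112, 106, 132, 155, 175, 127, 15, 67, 72, 66, 93, 60, 64, 61, 61, 60]
gate 0.008 [194, 49, 129, 150, 180, 179, 168, 49, 68, 65, 62, 100, 58, 60, 61, 58, 59]
100 x 0.021887778143569406 y -0.045966513378175006 0.04120863151393364
((29.75538444519043, 6.501899719238281), (39.73743438720703, 88.20061492919922), 12.577723503112793)
```

```bash
python3 -c "
from plant import manip
manip.job_done()"
```

```text
the job is handed in; nothing more can be done
```

I placed all four parts, let go of them and handed the job in at about 62 s of robot time. The report gave no verdict. The gripper was open and clear of everything. I put the gates in first (wide, then narrow), then the combs (narrow, then wide).

**Insertion:** each part went down to within about 1 mm of its computed seated height. The wrist force readings I took were about 3 N or less throughout.

**Wide tray:** the last wrist picture shows the gate between its guides. It also shows the comb bar in the visible wall notch, and the top view shows the bar reaching both walls.

**Narrow tray:** I did not see this tray in a picture after placing its parts, because the arm hid it and I had used all 16 views. I checked it only from top-camera pixel values:
- **Comb:** white pixels run wall to wall along the notch line, about 2 mm off nominal, which is the camera's calibration error. A rectangle fitted to those pixels came out too wide and skewed, probably from bright bench pixels, so I did not rely on it.
- **Gate:** grey pixels lie along the groove line, but that is weak evidence. Its seating rests mainly on the aligned view before lowering and the height it reached.

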